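# Unload the burn-in fixture

## Robot

A 7-joint arm with a two-finger parallel gripper is mounted at the origin on the work surface. World frame = base frame: x ahead of the robot, y to its left, z up, the work surface at z = 0. Lengths are in m, angles in rad, forces in N, time in s.
With the tool pointing down it reaches from about 0.425 to 0.925 m from the base axis. Payload 6.8 kg.
Tool frame: the origin (TCP) lies midway between the tips of the shut fingers; the grasp point (between the pads) lies 19 mm behind it (r.tcp_to_grasp is the distance from the TCP to the grasp point, in m); z points along the fingers, y is the line along which they close (so a half turn about z gives the same grasp; the last joint's range is limited). The gripper opens to 88 mm and grips with 3 to 60 N. Pads are 20 mm wide; open, the fingers measure 115 mm over their backs; the gripper's body (75 mm by 178 mm) begins 61 mm behind the grasp point.
Start: joints at [1.002, 0.477, 0.022, 1.555, -0.011, 1.109, -0.083], TCP at [0.3, -0.605, 0.223] pointing down, gripper open.
Joint ranges: [-2.96, 2.96], [-0.34, 2.1], [-1.41, 1.46], [0.24, 2.44], [-1.37, 4.51], [0.17, 1.92], [-2.96, 2.96]. Speed limits (rad/s): [2.39, 2.39, 3.14, 3.14, 3.14, 3.14, 3.14].

## Interface

Orientations are given as a unit quaternion [x, y, z, w].
In Python, from rig import r gives the robot as it stands.
- The arm moves only by the shell command python3 -m pendant 'ROWS' [FORCE]. ROWS is JSON, a list of rows, each an object of numbers: "gripper": the opening, from -1 (shut) to 1 (fully open); "x", "y", "z": the shift along the world's x, y, z in mm; "turn": the turn about the world's z in rad. In form: [{"gripper": .., "x": .., "y": .., "z": .., "turn": ..}, ...]. A call has 1 to 12 rows; each row is the pose to reach, as a shift and turn from the pose commanded when the call began; what a row does not reach only later rows make up. A row lasts 1/10 s, in which the tool goes at most 50 mm and 8.59 degrees, less where a joint would pass 70% of its speed; a pose out of reach is approached as far as the arm can. A call with a gripper value outside its range is refused whole. The fingers move at their own pace and stop on an object; FORCE is the grip in N (left out, the last holds). Time passes only in rows, so rows that repeat a pose let the fingers close. It gives the time, the measured TCP pose, the force, the opening and the grip force at its end, in the units of the state.
- r.sense(): the state, without advancing time (a new reading comes with each control period).
- r.camera(name): name is "scene" or "top" or "wrist"; returns a dict with "img" (400x640x3 uint8, red, green, blue), "fx", "fy", "cx", "cy" (pixels), "cam_to_world" (4x4, takes a point from camera to world coordinates). Camera axes: x right, y down, z forward; pixel columns grow to the right and rows downward; lengths in m; the calibration is good to about 2 mm. A picture is of the moment at which its call begins. There is no depth.
- r.hand_in(): hands the job in; it is judged then, once.
The state is a dict: "clock": time; "joint_pos": joint angles; "qd": joint speeds; "tau": joint torques, N m; "ee_pos": TCP position; "orientation": TCP orientation; "ft_force": force on the tool from outside, world axes, zero at the start; "moment": the same for the moment, N m; "width": finger opening in m; "gripper_force": force on a finger pad.
Only numpy, scipy, OpenCV 4.12 (cv2) and the standard library are available. Lean on these libraries where they do the work, as an engineer would, in place of code of your own. Each camera call takes 0.05 s, during which the arm holds its last target. There are 200 camera calls.

## Task

The cards in the blue test fixture have finished their test: swing the red-gripped hold-down clamp fully open before pulling any of them, then unplug every card and stand it upright, fully home, in a slot of the black rack. When all are racked, swing the clamp of the empty fixture fully shut again, and lock it by pushing the orange-handled pin all the way through the holes of both steel lugs and the clamp's flange between them, from the front, and let go. Leave everything else on the bench where it is.

Things in the scene. Friction and masses are not known exactly. Their poses are not given: they have to be found in the camera images.
- fixture: Blue test fixture fixed to the bench, 84 (x) x 236 (y) x 48 mm high, origin at the centre of its underside. A row of four sockets (15 x 31 mm) in its flat top at y = -84, -28, 28, 84 mm, x = 0. A plugged card's origin is 20 mm above the fixture's underside, its axes agree with the fixture's. Clamp hinged along the front (-x) between 70 mm high pillars at y = -123 and 123 mm.
- clamp (a joint): Hold-down clamp, rad. 0 = shut: its 8 mm steel bar, along y, lies 1 mm above the front of all the cards' shoulders. 1.4 = fully open: bar swung forward (-x) and up, clear of the cards, top 94 mm above the bench. Stiff (about 3 N at the grip), stays where left. At 0 the grip's arm leans 0.55 rad from upright to the fixture's +x, at 1.4 0.85 rad to -x.
- clamp_grip (a point): Centre of the clamp's red round grip, 16 mm in diameter and 46 mm long, lying along the fixture's y at its +y end, 75 mm from the hinge axis; it can be pinched from above across the fixture's x, and turns between the fingers. The steel arm joins its inner (-y) end.
- clamp_hinge (a point): Fixed point on the clamp's hinge axis (parallel to the fixture's y), level with the grip's middle, 60 mm above the bench, 40 mm to -x and 142 mm to +y of the fixture's origin.
- rack: Loose black card rack, 80 (x) x 236 (y) x 40 mm high, 1.6 kg, origin at the centre of its underside. Four empty slots open at the top (21 mm in x, 42 mm in y, 32 mm deep) at y = -84, -28, 28, 84 mm, x = 0. A card fully home rests its shoulder on the rack's top, origin 12 mm above the rack's underside, thickness along the rack's x, either way round.
- card1: Upright green circuit card, 119 mm tall, 120 g. Upwards: plug 12 (x) x 29 (y) mm, 0 to 28 mm; black shoulder 38 x 44, 28 to 42 mm; green board 7 x 46, 42 to 98 mm; yellow grip cap 16 x 38, 97 to 119 mm. Origin: centre of the plug's underside, z up. A sprung detent holds the plug: pull straight up, 10 to 15 N at first, out after 28 mm. None if absent (2 to 4 cards).
- lug_hole (a point): Mouth of the lock: centre of the 18 mm hole in the front face of the nearer of two steel lugs (34 mm wide, 6 mm thick, 118 mm high) at the fixture's -y end, 100 mm above the bench; x points into it, level. The second lug, with the same hole, ends 42 mm further in. With the clamp shut, its red flange (22 mm hole) lines up between them; otherwise it bars the way or is not there.
- pin: Loose locking pin, 120 g, 110 mm long, lying on the bench along its x: orange handle 40 (x) x 18 (y) x 28 mm high, and from its +x end a steel rod 12 mm in diameter and 70 mm long, its axis 6 mm above the handle's underside. Origin under the handle's centre. Fully home, the handle's front (20 mm from the origin) meets the lug and the rod points along the fixture's x.
- pin_tip (a point): Free end of the pin's rod, on its axis, 90 mm from the handle's centre.
- card2: Another card exactly like card1; None if it is absent.
- card3: Another card exactly like card1; None if it is absent.
- card4: Another card exactly like card1; None if it is absent.
- paste_jar: Bystander: white jar with a green lid, 56 mm across, 55 mm high; origin under its centre.
- flux_bottle: Bystander: amber bottle with a red cap, 44 mm across, 100 mm high; origin under its centre.
- wire_spool: Bystander: metal wire spool, 60 mm across, 40 mm high; origin under its centre.
- screwdriver: Bystander: screwdriver 170 mm long lying on the bench, along its x.
- screw_tray: Bystander: grey open tray 80 x 110 x 25 mm; origin under its centre.
Things that resemble listed ones, but are neither listed nor needed, are in the scene too. Leave any purple look-alike of the card3 alone.

How it is judged:
On the way, in this order (a step that is already met when the one before it is completed fails the run):
1. the clamp is swung open while every card is still plugged in (value of joint clamp above 1.2 rad and z of card1 in the frame of fixture between 0.014 and 0.028 m and horizontal distance between each of card1, card2, card3, card4 and fixture below 0.1 m and z of card2 in the frame of fixture between 0.014 and 0.028 m and z of card3 in the frame of fixture between 0.014 and 0.028 m and z of card4 in the frame of fixture between 0.014 and 0.028 m), for 0.2 s.
2. with the clamp still open, every card stands fully home in the rack (value of joint clamp above 1 rad and z of card1 in the frame of rack between 0.006 and 0.017 m and x of card1 in the frame of rack between -0.015 and 0.015 m and y of card1 in the frame of rack between -0.11 and 0.11 m and angle between each of card1, card2, card3, card4's own z axis and vertical below 0.12 rad and z of card2 in the frame of rack between 0.006 and 0.017 m and x of card2 in the frame of rack between -0.015 and 0.015 m and y of card2 in the frame of rack between -0.11 and 0.11 m and z of card3 in the frame of rack between 0.006 and 0.017 m and x of card3 in the frame of rack between -0.015 and 0.015 m and y of card3 in the frame of rack between -0.11 and 0.11 m and z of card4 in the frame of rack between 0.006 and 0.017 m and x of card4 in the frame of rack between -0.015 and 0.015 m and y of card4 in the frame of rack between -0.11 and 0.11 m), for 0.2 s.
At the end, for the whole second after the job is handed in: Clamp shut (below 0.12 rad), locking pin at rest in the lugs with its tip at least 55 mm beyond the mouth (70 is home), and every card at rest in a rack slot, upright within 0.12 rad, origin 6 to 17 mm above the rack's underside (12 is home), within 15 mm of its centre line (x of pin_tip in the frame of lug_hole between 0.055 and 0.09 m and y of pin_tip in the frame of lug_hole between -0.02 and 0.02 m and z of pin_tip in the frame of lug_hole between -0.02 and 0.02 m and angle between the x axis of pin and the x axis of fixture, either way round below 0.3 rad and linear speed of each of pin, card1, card2, card3, card4, rack below 0.02 m/s and value of joint clamp below 0.12 rad and z of card1 in the frame of rack between 0.006 and 0.017 m and x of card1 in the frame of rack between -0.015 and 0.015 m and y of card1 in the frame of rack between -0.11 and 0.11 m and angle between each of card1, card2, card3, card4's own z axis and vertical below 0.12 rad and z of card2 in the frame of rack between 0.006 and 0.017 m and x of card2 in the frame of rack between -0.015 and 0.015 m and y of card2 in the frame of rack between -0.11 and 0.11 m and z of card3 in the frame of rack between 0.006 and 0.017 m and x of card3 in the frame of rack between -0.015 and 0.015 m and y of card3 in the frame of rack between -0.11 and 0.11 m and z of card4 in the frame of rack between 0.006 and 0.017 m and x of card4 in the frame of rack between -0.015 and 0.015 m and y of card4 in the frame of rack between -0.11 and 0.11 m); the robot touches nothing.
It fails at once if a bystander is moved by more than 30 mm (distance of any of paste_jar, flux_bottle, wire_spool, screwdriver, screw_tray from where it was at the start of the episode above 0.03 m).
Of card1, card2, card3, card4 only 2 to 4 are there at a start; the rules pass over those that are not, and their reading is None.
At some moment in a run one of rack may be knocked a few centimetres aside while the robot is not near it.
It also fails if it takes over 210 s, if anything falls off the work surface, if the arm or the gripper's body presses on something with over 40 N, if the wrist force passes 120 N, or if a joint passes its speed limit or range.

## Working session

There is one attempt and no reset: what is moved stays moved. The work goes in short steps, Python scripts to look and compute and a shell command to move; the robot and the scene stay as the last step left them, time stands still between calls to the robot, and variables do not carry over. Pictures are saved under pics/ and viewed, at most 14 in all, crops included, and the job is handed in when it is done.

```bash
mkdir -p pics; ls; python3 - <<'E'
from rig import r
import cv2
for n in ("scene","top"):
    c=r.camera(n); cv2.imwrite(f"pics/{n}0.png",c["img"][:,:,::-1]); print(n,c["fx"],c["cx"],c["cy"],c["cam_to_world"])
s=r.sense();print(s["clock"],s["ee_pos"],s["orientation"],s["width"],r.tcp_to_grasp)
E
```

```text
pics
scene 414.56616689054056 321.8159934997903 199.5997079413565 [[-0.16086576  0.83568352 -0.52512405  1.02946611]
 [ 0.9869195   0.13049136 -0.09466729  0.0965971 ]
 [-0.01058774 -0.53348389 -0.84574395  0.86880808]
 [ 0.          0.          0.          1.        ]]
top 469.7423095185917 322.76443612851875 200.00329405914715 [[-0.01561349 -0.99801665  0.06098354  0.44976832]
 [-0.99983777  0.01503597 -0.00991758  0.00770723]
 [ 0.00898096 -0.0611285  -0.9980895   1.35487157]
 [ 0.          0.          0.          1.        ]]
0.1 [ 0.29989901 -0.60411955  0.22178191] [ 9.73572114e-01  2.28378311e-01 -2.42100141e-04 -7.92348165e-04] 0.08746817516044242 0.0187
```

View pics/top0.png

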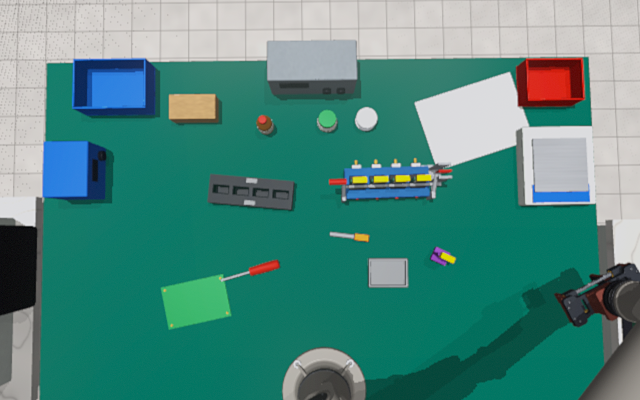

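View pics/scene0.png

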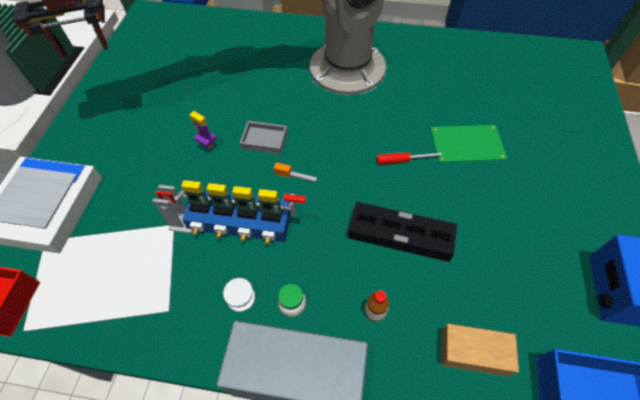

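Top view: fixture with 4 yellow-capped cards at (358–425,180), red grip at (337,181), lugs at about (440,172), rack at (251,191), orange pin at (362,238) with its rod tip at (331,234). Look-alikes: purple card (443,257), white jar or tin (366,119), and the red screwdriver handle (265,267), which could pass for the grip. I choose the card row in the blue fixture. Next is one close crop to check that.

```bash
cat > h.py <<'E'
from rig import r
import cv2, numpy as np
def shot(n,name=None):
    c=r.camera(n)
    if name: cv2.imwrite(f"pics/{name}.png",c["img"][:,:,::-1])
    return c
def ray(c,u,v,z):
    "pixel -> world point on plane z"
    T=c["cam_to_world"]; d=T[:3,:3]@np.array([(u-c["cx"])/c["fx"],(v-c["cy"])/c["fy"],1]); o=T[:3,3]
    return o+d*(z-o[2])/d[2]
def proj(c,P):
    T=c["cam_to_world"]; p=(np.asarray(P)-T[:3,3])@T[:3,:3]
    return np.stack([c["fx"]*p[...,0]/p[...,2]+c["cx"],c["fy"]*p[...,1]/p[...,2]+c["cy"]],-1)
def blobs(c,lo,hi,amin=15):
    hsv=cv2.cvtColor(c["img"],cv2.COLOR_RGB2HSV); m=cv2.inRange(hsv,np.array(lo),np.array(hi))
    n,l,s,ce=cv2.connectedComponentsWithStats(m)
    return [(ce[i].round(1),s[i],cv2.minAreaRect(np.argwhere(l==i)[:,::-1].astype(np.float32))) for i in range(1,n) if s[i,4]>=amin]
def crop(c,name,x0,y0,x1,y1,k):
    cv2.imwrite(f"pics/{name}.png",cv2.resize(c["img"][y0:y1,x0:x1,::-1],None,fx=k,fy=k,interpolation=cv2.INTER_CUBIC))
def st():
    s=r.sense(); return s["clock"],s["ee_pos"].round(4) if hasattr(s["ee_pos"],'round') else s["ee_pos"],s["ft_force"],s["width"]
E
python3 - <<'E'
from h import *
t=cv2.imread("pics/top0.png");s=cv2.imread("pics/scene0.png")
a=cv2.resize(t[150:250,320:460],None,fx=5.6,fy=5.6,interpolation=cv2.INTER_CUBIC)[:,:784]
cv2.imwrite("pics/crop1.png",a)
c=shot("top")
for nm,lo,hi in (("yellow",(24,150,120),(34,255,255)),("blue",(105,120,60),(118,255,255)),("orange",(10,150,150),(22,255,255)),("red",(0,170,100),(5,255,255)),("black",(0,0,0),(180,90,70))):
    for b in blobs(c,lo,hi,12):
        if 120<b[0][1]<280 and 200<b[0][0]<480: print(nm,b[0],b[1][4],np.round(b[2][0],1),np.round(b[2][1],1),round(b[2][2],1))
E
```

```text
yellow [401.9 178.2] 97 [402.5 178. ] [ 6. 15.] 90.0
yellow [423.5 177.5] 84 [423.5 177.5] [ 5. 13.] 90.0
yellow [359.3 179.5] 84 [359.  179.5] [ 5. 14.] 90.0
yellow [380.1 178.8] 89 [381. 179.] [14.  6.] 0.0
yellow [447.4 257.6] 85 [447.3 257.4] [14.3  5.8] 26.6
blue [386.7 171.7] 589 [386.1 175.1] [16.  84.3] 87.4
blue [390.6 192.2] 694 [387.4 192.1] [10.4 83.1] 88.4
orange [361.4 237.2] 94 [361.2 237.1] [14.1  6.6] 7.1
red [444.1 170.8] 31 [444. 171.] [ 2. 12.] 90.0
red [337.  181.1] 79 [337.1 181. ] [ 5. 16.] 85.9
red [264.  267.4] 237 [263.8 267.5] [ 8.2 29.8] 72.9
black [376.7 182.9] 16 [377.  182.5] [14.  1.] -0.0
black [218.7 187.2] 59 [220. 188.] [ 8. 16.] 90.0
black [238.4 189.1] 59 [240. 190.] [ 8. 16.] 90.0
black [397. 187.] 15 [397. 187.] [14.  0.] 180.0
black [258.6 190.4] 54 [260. 192.] [ 8. 16.] 90.0
black [278.6 192.2] 55 [280. 193.] [ 8. 16.] 90.0
```

View pics/crop1.png

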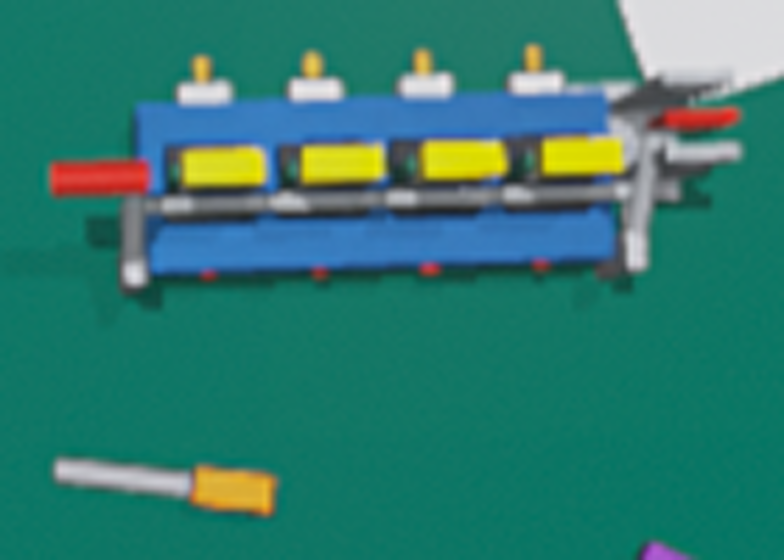

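The crop confirms four cards with yellow caps in the blue fixture, the steel clamp bar in front of them, the red grip at crop (100,178), the lugs with red flange at crop (700,85–152), and the pin at crop (165,480) pointing left.

```bash
python3 - <<'E'
from h import *
c=shot("top"); s=shot("scene")
P=[ray(c,u,v,.139)[:2] for u,v in ((359.3,179.5),(380.1,178.8),(401.9,178.2),(423.5,177.5))]
P=np.array(P);print("cards\n",P.round(4))
d=P[0]-P[3];print("yaw from cards",np.arctan2(-d[0],d[1]),np.linalg.norm(d),"centre",P.mean(0))
for b in blobs(s,(22,150,120),(34,255,255),12): print("scene y",b[0],b[1][4],ray(s,*b[0],.132).round(4))
for b in blobs(s,(8,150,120),(20,255,255),12): print("scene o",b[0],b[1][4],ray(s,*b[0],.02).round(4))
yaw=np.arctan2(-d[0],d[1]);R=np.array([[np.cos(yaw),-np.sin(yaw)],[np.sin(yaw),np.cos(yaw)]]);o=P.mean(0)
g=lambda a,x,y:o+R@np.array([-.040+.075*np.sin(a),y])
print("grip pred",g(.55,0,.142),"img",ray(c,337,181.1,.06+.064+.008).round(4))
print("pin handle",ray(c,361.2,237.1,.028).round(4),"tip",ray(c,331,234.3,.006).round(4))
for u,v in ((444,164.5),(446,177.5),(444,170.8)): print("lug",ray(c,u,v,.118).round(4))
Q=np.array([ray(c,u,v,.04)[:2] for u,v in ((218.7,187.2),(238.4,189.1),(258.6,190.4),(278.6,192.2))]);d=Q[0]-Q[3]
# rack outline: dark blob
hsv=cv2.cvtColor(c["img"],cv2.COLOR_RGB2HSV); m=((hsv[...,2]<110)&(hsv[...,1]<90)).astype(np.uint8); m[:150]=0;m[230:]=0;m[:,:195]=0;m[:,305:]=0
q=np.argwhere(cv2.morphologyEx(m,cv2.MORPH_OPEN,np.ones((3,3)))>0)[:,::-1].astype(np.float32);rr=cv2.minAreaRect(q);print("rackrect",rr)
B=np.array([ray(c,*p,.04)[:2] for p in cv2.boxPoints(rr)]);print(B.round(4),B.mean(0))
print("rack slots",Q.round(4),"yaw",np.arctan2(-d[0],d[1]),Q.mean(0))
print(s["img"].shape)
a=cv2.resize(s["img"][160:260,140:320,::-1],None,fx=4,fy=4,interpolation=cv2.INTER_CUBIC)
b=cv2.resize(c["img"][165:220,195:310,::-1],None,fx=6.26,fy=4,interpolation=cv2.INTER_CUBIC)[:180,:720]
cv2.imwrite("pics/crop2.png",np.vstack([a,b]))
E
```

```text
cards
 [[ 0.5761 -0.1003]
 [ 0.5771 -0.1545]
 [ 0.5778 -0.2114]
 [ 0.5789 -0.2678]]
yaw from cards 0.016585484855379536 0.16754179360555355 centre [ 0.577468   -0.18348175]
scene y [197.  116.3] 95 [ 0.3836 -0.3223  0.132 ]
scene y [190.6 184.8] 145 [ 0.5784 -0.2718  0.132 ]
scene y [215.8 187.9] 151 [ 0.5778 -0.2155  0.132 ]
scene y [241.4 190.7] 144 [ 0.5763 -0.1592  0.132 ]
scene y [267.1 193.9] 153 [ 0.5758 -0.103   0.132 ]
scene o [282.2 168.4] 150 [ 0.4253 -0.1131  0.02  ]
scene o [380.8 305.9] 94 [0.7416 0.1649 0.02  ]
grip pred [ 0.57431462 -0.04151452] img [ 0.5735 -0.0424  0.132 ]
pin handle [ 0.4245 -0.1122  0.028 ] tip [ 0.4334 -0.0277  0.006 ]
lug [ 0.615  -0.3281  0.118 ]
lug [ 0.5802 -0.3323  0.118 ]
lug [ 0.5981 -0.3276  0.118 ]
rackrect ((250.57981872558594, 191.5952911376953), (84.7589340209961, 28.741275787353516), 5.04245138168335)
[[0.5289 0.3183]
 [0.6093 0.3112]
 [0.5848 0.0745]
 [0.5044 0.0825]] [0.55684293 0.19659629]
rack slots [[0.5705 0.2858]
 [0.5643 0.2307]
 [0.5598 0.1742]
 [0.5539 0.1182]] yaw -0.09846596929173242 [0.5621139  0.20221073]
(400, 640, 3)
```

View pics/crop2.png

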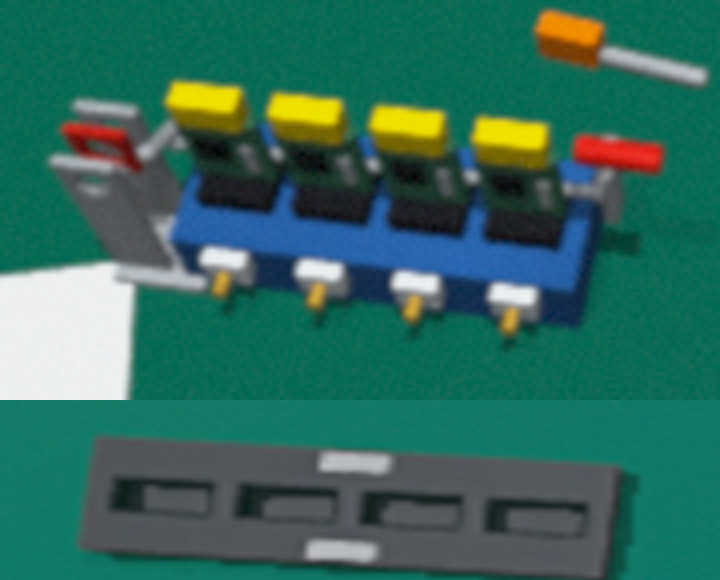

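```bash
python3 -m pendant '[{"gripper":1,"x":0,"y":0,"z":20,"turn":0.15},{"gripper":1,"x":60,"y":120,"z":20,"turn":0.45},{"gripper":1,"x":120,"y":240,"z":20,"turn":0.75},{"gripper":1,"x":180,"y":360,"z":20,"turn":0.95},{"gripper":1,"x":274,"y":568,"z":20,"turn":1.13},{"gripper":1,"x":274,"y":568,"z":20,"turn":1.13},{"gripper":1,"x":274,"y":568,"z":20,"turn":1.13},{"gripper":1,"x":274,"y":568,"z":20,"turn":1.13},{"gripper":1,"x":274,"y":568,"z":20,"turn":1.13},{"gripper":1,"x":274,"y":568,"z":20,"turn":1.13},{"gripper":1,"x":274,"y":568,"z":20,"turn":1.13},{"gripper":1,"x":274,"y":568,"z":20,"turn":1.13}]' 20
python3 - <<'E'
from h import *
E
```

```text
clock: 1.45
ee_pos: [0.5399, -0.1077, 0.2429]
orientation: [0.7, 0.714, 0.0, 0.0]
ft_force: [1.2, -1.0, -0.2]
width: 0.0876
gripper_force: 0.0
```

```bash
python3 -m pendant '[{"gripper":1,"x":34,"y":71,"z":0},{"gripper":1,"x":34,"y":71,"z":0},{"gripper":1,"x":34,"y":71,"z":0},{"gripper":1,"x":34,"y":71,"z":0},{"gripper":1,"x":34,"y":71,"z":0}]' 20
python3 - <<'E'
from h import *
c=shot("wrist"); crop(c,"w1",0,0,640,400,1); print(c["cam_to_world"].round(3), c["fx"])
s=r.sense();q=s["orientation"];print(s["clock"],s["ee_pos"],2*np.arctan2(q[1],q[0])-np.pi/2)
for b in blobs(c,(0,150,90),(6,255,255),60): print(b[0],b[1],b[2])
for b in blobs(c,(24,150,90),(34,255,255),60): print('y',b[0],b[1],b[2],ray(c,*b[0],.139))
g=[np.array([.577,-.185,0])+np.array([-.04+.075*np.sin(.55),y,.06+.075*np.cos(.55)+.008]) for y in (.119,.142,.165)];print(proj(c,np.array(g)))
E
```

```text
[[ 1.     0.019  0.005  0.538]
 [ 0.019 -0.966 -0.257 -0.038]
 [ 0.     0.258 -0.966  0.405]
 [ 0.     0.     0.     1.   ]] 311.65576021931196
1.5 [ 0.54331617 -0.09741735  0.24336991] 0.03055940916289468
[360.6 123.7] [351  97  20  55 940] ((360.48004150390625, 123.97833251953125), (17.692981719970703, 54.45275115966797), 2.385944128036499)
y [362.8 190.8] [354 170  19  42 710] ((362.9121398925781, 190.69647216796875), (17.306161880493164, 41.286983489990234), 2.2906100749969482) [ 0.57644385 -0.10003332  0.139     ]
y [359.6 246.7] [351 225  19  44 766] ((360.0, 246.5), (43.0, 18.0), 90.0) [ 0.57636532 -0.15294828  0.139     ]
y [357.8 283.7] [350 277  18  14 227] ((358.5, 283.5), (13.0, 17.0), 90.0) [ 0.57661194 -0.19096383  0.139     ]
y [356.  343.6] [348 324  17  39 615] ((356.0, 343.0), (38.0, 16.0), 90.0) [ 0.57817236 -0.25830053  0.139     ]
[[363.57495789 150.92106042]
 [365.0556027  123.76954554]
 [366.60374314  95.38032106]]invalid input
```

View pics/w1.png

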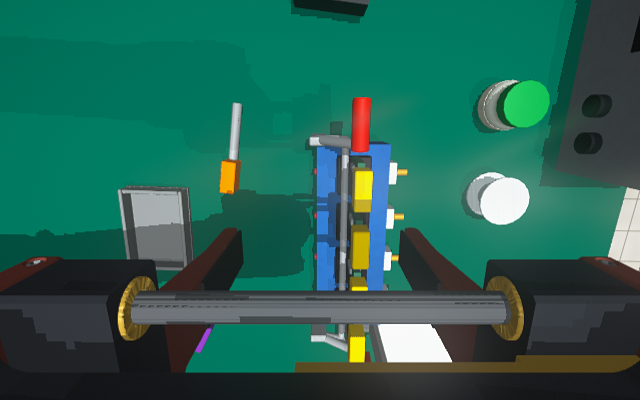

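Wrist view: red grip at (361,124), four yellow caps at x≈360, pin at (230,150) and tray at (155,230). The last move was refused because its rows lacked "turn", so I'll hold one row to settle and re-read the pose.

```bash
python3 -m pendant '[{"gripper":1,"x":0,"y":0,"z":0,"turn":0},{"gripper":1,"x":0,"y":0,"z":0,"turn":0},{"gripper":1,"x":0,"y":0,"z":0,"turn":0}]' 20

```

```text
clock: 1.8
ee_pos: [0.5388, -0.1113, 0.2425]
orientation: [0.701, 0.713, -0.001, 0.0]
ft_force: [1.3, -1.4, -0.3]
width: 0.0882
gripper_force: 0.0
```

```bash
python3 -m pendant '[{"gripper":1,"x":34,"y":73,"z":0,"turn":0},{"gripper":1,"x":34,"y":73,"z":0,"turn":0},{"gripper":1,"x":34,"y":73,"z":-40,"turn":0},{"gripper":1,"x":34,"y":73,"z":-70,"turn":0},{"gripper":1,"x":34,"y":73,"z":-70,"turn":0},{"gripper":1,"x":34,"y":73,"z":-70,"turn":0}]' 20
python3 - <<'E'
from h import *
s=r.sense();print(s["ee_pos"],s["qd"])
c=shot("wrist")
for b in blobs(c,(0,150,90),(6,255,255),60): print(b[0],b[1],ray(c,*b[0],.131))
E
```

```text
clock: 2.4
ee_pos: [0.5733, -0.0379, 0.173]
orientation: [0.701, 0.713, -0.0, -0.0]
ft_force: [-0.2, 0.2, 0.3]
width: 0.0878
gripper_force: 0.0
[ 0.57327846 -0.03785128  0.17301294] [-0.00277079 -0.02462531 -0.01320949 -0.03167651 -0.00062192 -0.00137033
 -0.0008597 ]
[82.6  5.5] [ 66   0  33  14 355] [0.43177501 0.09212419 0.131     ]
[320.7 226.4] [ 310  195   23   66 1379] [ 0.57293051 -0.04171511  0.131     ]
```

Aligned (grip x 0.573). Descend and pinch.

```bash
python3 -m pendant '[{"gripper":1,"x":0,"y":0,"z":-35,"turn":0},{"gripper":1,"x":0,"y":0,"z":-67,"turn":0},{"gripper":1,"x":0,"y":0,"z":-67,"turn":0},{"gripper":-1,"x":0,"y":0,"z":-67,"turn":0},{"gripper":-1,"x":0,"y":0,"z":-67,"turn":0},{"gripper":-1,"x":0,"y":0,"z":-67,"turn":0},{"gripper":-1,"x":0,"y":0,"z":-67,"turn":0},{"gripper":-1,"x":0,"y":0,"z":-67,"turn":0},{"gripper":-1,"x":0,"y":0,"z":-67,"turn":0},{"gripper":-1,"x":0,"y":0,"z":-67,"turn":0}]' 25
python3 -c "
import numpy as np
for a in np.linspace(.55,-.87,12): print(round(75*(np.sin(a)-np.sin(.55))),round(75*(np.cos(a)-np.cos(.55))))"
```

```text
clock: 3.45
ee_pos: [0.5734, -0.0364, 0.1057]
orientation: [0.7, 0.714, 0.0, -0.0]
ft_force: [0.9, 0.6, 0.4]
width: 0.0354
gripper_force: 0.0
0 0
-9 5
-18 8
-27 10
-37 11
-46 11
-56 9
-65 6
-74 2
-82 -3
-90 -9
-97 -16
```

```bash
python3 -m pendant '[{"gripper":-1,"x":0,"y":0,"z":0,"turn":0},{"gripper":-1,"x":0,"y":0,"z":0,"turn":0},{"gripper":-1,"x":0,"y":0,"z":0,"turn":0},{"gripper":-1,"x":0,"y":0,"z":0,"turn":0},{"gripper":-1,"x":0,"y":0,"z":0,"turn":0}]' 25
```

```text
clock: 3.95
ee_pos: [0.5736, -0.0364, 0.1056]
orientation: [0.7, 0.714, 0.0, 0.0]
ft_force: [0.6, 0.2, -0.9]
width: 0.0157
gripper_force: 25.0
```

Gripped (16 mm). Swing open along the arc.

```bash
python3 -m pendant '[{"gripper":-1,"x":-9,"y":0,"z":5,"turn":0},{"gripper":-1,"x":-18,"y":0,"z":8,"turn":0},{"gripper":-1,"x":-27,"y":0,"z":10,"turn":0},{"gripper":-1,"x":-37,"y":0,"z":11,"turn":0},{"gripper":-1,"x":-46,"y":-1,"z":11,"turn":0},{"gripper":-1,"x":-56,"y":-1,"z":9,"turn":0},{"gripper":-1,"x":-65,"y":-1,"z":6,"turn":0},{"gripper":-1,"x":-74,"y":-1,"z":2,"turn":0},{"gripper":-1,"x":-82,"y":-1,"z":-3,"turn":0},{"gripper":-1,"x":-90,"y":-1,"z":-9,"turn":0},{"gripper":-1,"x":-96,"y":-1,"z":-14,"turn":0},{"gripper":-1,"x":-96,"y":-1,"z":-14,"turn":0}]' 25
python3 -m pendant '[{"gripper":-1,"x":0,"y":0,"z":0,"turn":0},{"gripper":-1,"x":0,"y":0,"z":0,"turn":0},{"gripper":-1,"x":0,"y":0,"z":0,"turn":0}]' 25
```

```text
clock: 5.15
ee_pos: [0.48, -0.0371, 0.0926]
orientation: [0.7, 0.714, 0.002, 0.002]
ft_force: [6.7, 0.5, -3.9]
width: 0.0154
gripper_force: 25.0
clock: 5.45
ee_pos: [0.48, -0.0371, 0.0926]
orientation: [0.7, 0.714, 0.002, 0.002]
ft_force: [5.9, 0.2, -1.7]
width: 0.0153
gripper_force: 25.0
```

```bash
python3 -m pendant '[{"gripper":0,"x":0,"y":0,"z":0,"turn":0},{"gripper":0.5,"x":0,"y":0,"z":0,"turn":0},{"gripper":0.5,"x":0,"y":0,"z":0,"turn":0},{"gripper":0.5,"x":0,"y":0,"z":0,"turn":0},{"gripper":0.5,"x":0,"y":0,"z":40,"turn":0},{"gripper":1,"x":0,"y":0,"z":85,"turn":0},{"gripper":1,"x":48,"y":-32,"z":107,"turn":0},{"gripper":1,"x":97,"y":-60,"z":107,"turn":0},{"gripper":1,"x":97,"y":-64,"z":107,"turn":0},{"gripper":1,"x":97,"y":-64,"z":107,"turn":0},{"gripper":1,"x":97,"y":-64,"z":107,"turn":0}]' 25
python3 - <<'E'
from h import *
s=r.sense();print(s["ee_pos"])
c=shot("wrist","w2")
for b in blobs(c,(24,150,90),(34,255,255),60): print('y',b[0],b[1],ray(c,*b[0],.139))
for b in blobs(c,(0,150,90),(6,255,255),60): print(b[0],b[1],ray(c,*b[0],.1175))
E
```

```text
clock: 6.55
ee_pos: [0.5735, -0.1009, 0.198]
orientation: [0.7, 0.714, -0.0, -0.001]
ft_force: [1.2, 0.6, -0.6]
width: 0.0876
gripper_force: 0.0
[ 0.5735014  -0.10087025  0.19795103]
y [325.7 212.7] [316 189  21  49 997] [ 0.57670645 -0.09989742  0.139     ]
y [325.4 270.2] [316 250  20  41 804] [ 0.57760402 -0.14694528  0.139     ]
y [324.8 341.9] [316 324  19  38 692] [ 0.57867431 -0.21295537  0.139     ]
[203.1 132.6] [ 191  103   25   61 1231] [ 0.48201581 -0.04448104  0.1175    ]
```

View pics/w2.png

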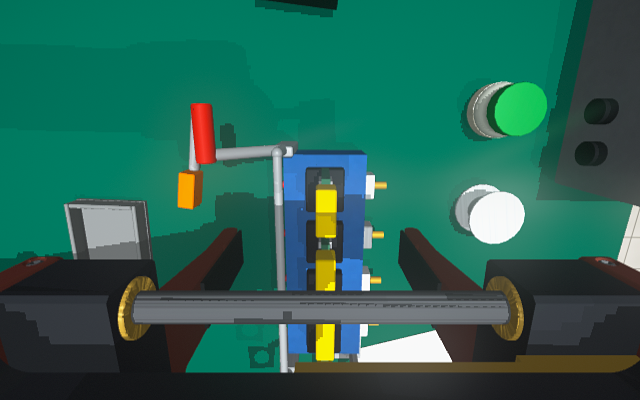

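Wrist view: the clamp is open, with the bar in front at (280,250) and the red grip at (203,133). The caps are clear, the first at (326,213). Grasp card A.

```bash
python3 -m pendant '[{"gripper":1,"x":3,"y":1,"z":-40,"turn":0},{"gripper":1,"x":3,"y":1,"z":-75,"turn":0},{"gripper":0,"x":3,"y":1,"z":-89,"turn":0},{"gripper":-1,"x":3,"y":1,"z":-89,"turn":0},{"gripper":-1,"x":3,"y":1,"z":-89,"turn":0},{"gripper":-1,"x":3,"y":1,"z":-89,"turn":0},{"gripper":-1,"x":3,"y":1,"z":-89,"turn":0},{"gripper":-1,"x":3,"y":1,"z":-89,"turn":0},{"gripper":-1,"x":3,"y":1,"z":-89,"turn":0},{"gripper":-1,"x":3,"y":1,"z":-89,"turn":0},{"gripper":-1,"x":3,"y":1,"z":-89,"turn":0},{"gripper":-1,"x":3,"y":1,"z":-89,"turn":0}]' 45
python3 -m pendant '[{"gripper":-1,"x":0,"y":0,"z":0,"turn":0},{"gripper":-1,"x":0,"y":0,"z":0,"turn":0},{"gripper":-1,"x":0,"y":0,"z":0,"turn":0}]' 45
```

```text
clock: 7.8
ee_pos: [0.5774, -0.1004, 0.1097]
orientation: [0.7, 0.714, -0.0, -0.0]
ft_force: [-0.4, -0.3, 0.9]
width: 0.0155
gripper_force: 45.0
clock: 8.1
ee_pos: [0.5774, -0.1005, 0.1097]
orientation: [0.7, 0.714, 0.0, 0.0]
ft_force: [-0.1, -0.0, 0.3]
width: 0.0159
gripper_force: 45.0
```

```bash
python3 -m pendant '[{"gripper":-1,"x":0,"y":0,"z":8,"turn":0},{"gripper":-1,"x":0,"y":0,"z":16,"turn":0},{"gripper":-1,"x":0,"y":0,"z":24,"turn":0},{"gripper":-1,"x":0,"y":0,"z":34,"turn":0},{"gripper":-1,"x":0,"y":0,"z":60,"turn":0},{"gripper":-1,"x":0,"y":0,"z":90,"turn":0},{"gripper":-1,"x":-5,"y":35,"z":90,"turn":-0.04},{"gripper":-1,"x":-10,"y":70,"z":90,"turn":-0.08},{"gripper":-1,"x":-10,"y":105,"z":90,"turn":-0.12},{"gripper":-1,"x":-10,"y":105,"z":90,"turn":-0.12},{"gripper":-1,"x":-10,"y":105,"z":90,"turn":-0.12}]' 45
python3 - <<'E'
from h import *
s=r.sense();print(s["clock"],s["ee_pos"],s["width"],s["ft_force"])
c=shot("top","top2"); crop(c,"c3",190,140,470,260,2.8)
hsv=cv2.cvtColor(c["img"],cv2.COLOR_RGB2HSV); m=((hsv[...,2]<110)&(hsv[...,1]<90)).astype(np.uint8); m[:150]=0;m[230:]=0;m[:,:195]=0;m[:,305:]=0
q=np.argwhere(cv2.morphologyEx(m,cv2.MORPH_OPEN,np.ones((3,3)))>0)[:,::-1].astype(np.float32);rr=cv2.minAreaRect(q);print("rackrect",rr)
B=np.array([ray(c,*p,.04)[:2] for p in cv2.boxPoints(rr)]);print(B.round(4),B.mean(0))
E
```

```text
clock: 9.2
ee_pos: [0.5676, 0.0055, 0.2005]
orientation: [0.741, 0.672, 0.0, 0.0]
ft_force: [-0.6, 0.8, -1.9]
width: 0.0159
gripper_force: 45.0
9.2 [0.56764595 0.00547502 0.20054644] 0.015911067293618842 [-0.55962338  0.79424543 -1.94534677]
rackrect ((257.11767578125, 192.31163024902344), (97.99848175048828, 30.711706161499023), 6.788974285125732)
[[0.5301 0.3195]
 [0.6157 0.3093]
 [0.579  0.0365]
 [0.4935 0.0479]] [0.55456694 0.17831509]
```

View pics/c3.png

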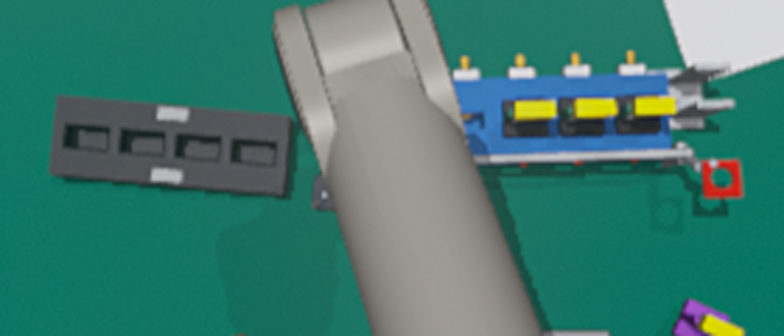

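Top view: the rack is unmoved at crop (52–292, 96–196), one card is out, three remain, and the open flange is at crop (720,178). I'll refine the rack pose with a silhouette fit.

```bash
cat >> h.py <<'E'
def rackfit(c,x0=(.558,.198,-.1),mcol=305):
    from scipy.optimize import minimize
    hsv=cv2.cvtColor(c["img"],cv2.COLOR_RGB2HSV); m=((hsv[...,2]<115)&(hsv[...,1]<110)).astype(np.uint8)
    m[:150]=0;m[235:]=0;m[:,:190]=0;m[:,mcol:]=0
    m=cv2.morphologyEx(m,cv2.MORPH_CLOSE,np.ones((7,7))); n,l,s,_=cv2.connectedComponentsWithStats(m); m=(l==1+s[1:,4].argmax())
    K=4
    def f(p):
        ca,sa=np.cos(p[2]),np.sin(p[2]); P=np.array([[p[0]+ca*x-sa*y,p[1]+sa*x+ca*y,z] for x in(-.04,.04) for y in(-.118,.118) for z in(0,.04)])
        h=cv2.convexHull((proj(c,P)*16+ 0).astype(np.int32)); 
        q=np.zeros((400*K,640*K),np.uint8); cv2.fillConvexPoly(q,(h*K).astype(np.int32),1,shift=4)
        q=cv2.resize(q.astype(np.float32),(640,400),interpolation=cv2.INTER_AREA)
        return np.abs(q-m)[150:235,190:mcol].sum()
    o=minimize(f,x0,method="Nelder-Mead",options=dict(initial_simplex=np.array([x0,[x0[0]+.01,*x0[1:]],[x0[0],x0[1]+.01,x0[2]],[x0[0],x0[1],x0[2]+.05]]),xatol=1e-4,fatol=.5))
    return o.x.round(4),o.fun,m.sum()
def slots(p): return [(np.round([p[0]-np.sin(p[2])*y,p[1]+np.cos(p[2])*y],4)) for y in(-.084,-.028,.028,.084)]
E
python3 - <<'E'
from h import *
c=shot("top"); c["img"]=cv2.imread("pics/top0.png")[:,:,::-1].copy()
p=rackfit(c);print(p,slots(p[0]))
for z in (.04,):
  # slot centre check: full slot openings read from crop2 at (195+u/6.26, 165+(v-400)/4)
  for u,v in ((162,497),(287,504),(411,512),(537,518)): print(ray(c,195+u/6.26,165+(v-400)/4,z)[:2].round(4))
E
```

```text
(array([ 0.5569,  0.1969, -0.1034]), np.float64(59.125), np.int64(2467)) [array([0.5482, 0.1133]), array([0.554, 0.169]), array([0.5598, 0.2248]), array([0.5656, 0.2805])]
[0.5646 0.2797]
[0.5589 0.2239]
[0.5524 0.1685]
[0.5473 0.1121]
```

```bash
python3 -m pendant '[{"gripper":-1,"x":0,"y":45,"z":0,"turn":0},{"gripper":-1,"x":0,"y":90,"z":0,"turn":0},{"gripper":-1,"x":0,"y":135,"z":0,"turn":0},{"gripper":-1,"x":-1,"y":180,"z":0,"turn":0},{"gripper":-1,"x":-2,"y":225,"z":0,"turn":0},{"gripper":-1,"x":-2,"y":260,"z":0,"turn":0},{"gripper":-1,"x":-2,"y":274,"z":0,"turn":0},{"gripper":-1,"x":-2,"y":274,"z":0,"turn":0},{"gripper":-1,"x":-2,"y":274,"z":-30,"turn":0},{"gripper":-1,"x":-2,"y":274,"z":-52,"turn":0},{"gripper":-1,"x":-2,"y":274,"z":-52,"turn":0},{"gripper":-1,"x":-2,"y":274,"z":-52,"turn":0}]' 45
python3 - <<'E'
from h import *
s=r.sense();print(s["clock"],s["ee_pos"],s["width"],s["ft_force"])
c=shot("wrist","w3")
E
```

```text
clock: 10.5
ee_pos: [0.5663, 0.2761, 0.1479]
orientation: [0.743, 0.67, -0.001, 0.0]
ft_force: [0.1, 0.3, -1.3]
width: 0.0157
gripper_force: 45.0
10.5 [0.5663163  0.27610543 0.14785881] 0.015746846769675818 [ 0.14333127  0.30760002 -1.33624874]
```

View pics/w3.png

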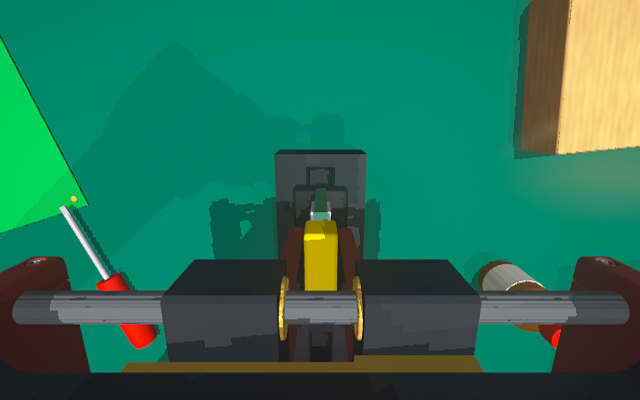

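Wrist view: the card (cap at (320,255)) is centred over the rack (275–365), above the end slot. Lower it.

```bash
python3 -m pendant '[{"gripper":-1,"x":-1,"y":3,"z":-10,"turn":0},{"gripper":-1,"x":-1,"y":3,"z":-20,"turn":0},{"gripper":-1,"x":-1,"y":3,"z":-30,"turn":0},{"gripper":-1,"x":-1,"y":3,"z":-38,"turn":0},{"gripper":-1,"x":-1,"y":3,"z":-44,"turn":0},{"gripper":-1,"x":-1,"y":3,"z":-46,"turn":0},{"gripper":-1,"x":-1,"y":3,"z":-46,"turn":0},{"gripper":-1,"x":-1,"y":3,"z":-46,"turn":0}]' 45
```

```text
clock: 11.35
ee_pos: [0.5644, 0.2817, 0.1017]
orientation: [0.742, 0.671, -0.0, -0.0]
ft_force: [-0.8, -0.1, 0.4]
width: 0.0154
gripper_force: 45.0
```

```bash
python3 -m pendant '[{"gripper":0,"x":0,"y":0,"z":0,"turn":0},{"gripper":1,"x":0,"y":0,"z":0,"turn":0},{"gripper":1,"x":0,"y":0,"z":0,"turn":0},{"gripper":1,"x":0,"y":0,"z":20,"turn":0},{"gripper":1,"x":0,"y":0,"z":60,"turn":0},{"gripper":1,"x":0,"y":0,"z":98,"turn":0},{"gripper":1,"x":2,"y":-45,"z":98,"turn":0.03},{"gripper":1,"x":4,"y":-90,"z":98,"turn":0.06},{"gripper":1,"x":6,"y":-135,"z":98,"turn":0.12},{"gripper":1,"x":6,"y":-180,"z":98,"turn":0.12},{"gripper":1,"x":8,"y":-225,"z":98,"turn":0.12},{"gripper":1,"x":10,"y":-270,"z":98,"turn":0.12}]' 45
python3 -m pendant '[{"gripper":1,"x":0,"y":-45,"z":0,"turn":0},{"gripper":1,"x":2,"y":-90,"z":0,"turn":0},{"gripper":1,"x":3,"y":-130,"z":0,"turn":0},{"gripper":1,"x":3,"y":-168,"z":0,"turn":0},{"gripper":1,"x":3,"y":-168,"z":0,"turn":0},{"gripper":1,"x":3,"y":-168,"z":0,"turn":0}]' 45
python3 - <<'E'
from h import *
s=r.sense();print(s["ee_pos"])
c=shot("wrist")
for b in blobs(c,(24,150,90),(34,255,255),60): print('y',b[0],b[1],ray(c,*b[0],.139))
t=shot("top","top3")
print(rackfit(t,mcol=330))
for b in blobs(t,(24,150,120),(34,255,255),12): print(b[0],ray(t,*b[0],.131))
E
```

```text
clock: 12.55
ee_pos: [0.5743, 0.0097, 0.1999]
orientation: [0.7, 0.714, 0.0, 0.0]
ft_force: [-0.1, 0.7, -0.6]
width: 0.0877
gripper_force: 0.0
clock: 13.15
ee_pos: [0.5773, -0.1573, 0.1995]
orientation: [0.701, 0.713, 0.0, -0.0]
ft_force: [0.3, 0.1, 0.4]
width: 0.0879
gripper_force: 0.0
[ 0.57727352 -0.1572711   0.19954011]
y [321.8 211.6] [312 188  21  49 992] [ 0.5777106  -0.15606696  0.139     ]
y [321.6 269.7] [312 249  20  42 827] [ 0.578439   -0.20389715  0.139     ]
y [321.5 340.9] [313 324  18  35 628] [ 0.57956575 -0.26986025  0.139     ]
(array([ 0.5568,  0.1965, -0.104 ]), np.float64(145.0), np.int64(2380))
[375.4 179. ] [ 0.57759907 -0.14322117  0.131     ]
[213.5 186.8] [0.56335583 0.28010408 0.131     ]
```

```bash
python3 -m pendant '[{"gripper":1,"x":0,"y":1,"z":-40,"turn":0},{"gripper":1,"x":0,"y":1,"z":-75,"turn":0},{"gripper":0,"x":0,"y":1,"z":-90,"turn":0},{"gripper":-1,"x":0,"y":1,"z":-90,"turn":0},{"gripper":-1,"x":0,"y":1,"z":-90,"turn":0},{"gripper":-1,"x":0,"y":1,"z":-90,"turn":0},{"gripper":-1,"x":0,"y":1,"z":-90,"turn":0},{"gripper":-1,"x":0,"y":1,"z":-90,"turn":0},{"gripper":-1,"x":0,"y":1,"z":-90,"turn":0},{"gripper":-1,"x":0,"y":1,"z":-90,"turn":0},{"gripper":-1,"x":0,"y":1,"z":-90,"turn":0},{"gripper":-1,"x":0,"y":1,"z":-90,"turn":0}]' 45
python3 -m pendant '[{"gripper":-1,"x":0,"y":0,"z":0,"turn":0},{"gripper":-1,"x":0,"y":0,"z":8,"turn":0},{"gripper":-1,"x":0,"y":0,"z":16,"turn":0},{"gripper":-1,"x":0,"y":0,"z":24,"turn":0},{"gripper":-1,"x":0,"y":0,"z":34,"turn":0},{"gripper":-1,"x":0,"y":0,"z":60,"turn":0},{"gripper":-1,"x":0,"y":0,"z":90,"turn":0},{"gripper":-1,"x":-5,"y":45,"z":90,"turn":-0.04},{"gripper":-1,"x":-10,"y":90,"z":90,"turn":-0.08},{"gripper":-1,"x":-12,"y":135,"z":90,"turn":-0.12},{"gripper":-1,"x":-15,"y":180,"z":90,"turn":-0.12},{"gripper":-1,"x":-18,"y":225,"z":90,"turn":-0.12}]' 45
```

```text
clock: 14.45
ee_pos: [0.5774, -0.1554, 0.1096]
orientation: [0.7, 0.714, -0.0, -0.0]
ft_force: [0.4, -0.2, 0.8]
width: 0.0152
gripper_force: 45.0
clock: 15.65
ee_pos: [0.5593, 0.0713, 0.2008]
orientation: [0.742, 0.671, 0.0, 0.001]
ft_force: [0.5, 0.2, -0.9]
width: 0.0158
gripper_force: 45.0
```

```bash
python3 -m pendant '[{"gripper":-1,"x":0,"y":45,"z":0,"turn":0},{"gripper":-1,"x":0,"y":90,"z":0,"turn":0},{"gripper":-1,"x":0,"y":130,"z":0,"turn":0},{"gripper":-1,"x":0,"y":153,"z":0,"turn":0},{"gripper":-1,"x":0,"y":153,"z":0,"turn":0},{"gripper":-1,"x":0,"y":153,"z":0,"turn":0},{"gripper":-1,"x":0,"y":153,"z":0,"turn":0}]' 45
python3 - <<'E'
from h import *
s=r.sense();print(s["ee_pos"])
c=shot("wrist")
for b in blobs(c,(24,150,90),(34,255,255),60): print('y',b[0],b[1],ray(c,*b[0],.131))
E
```

```text
clock: 16.35
ee_pos: [0.5599, 0.2207, 0.1998]
orientation: [0.742, 0.67, -0.0, 0.001]
ft_force: [-0.4, -0.5, -1.2]
width: 0.016
gripper_force: 45.0
[0.55989599 0.22070336 0.19984573]
y [317.5 129.2] [ 307  103   22   54 1170] [0.5635263 0.2815383 0.131    ]
y [320.3 256.5] [ 304  222   34   69 2250] [0.55526429 0.18152522 0.131     ]
```

```bash
python3 -m pendant '[{"gripper":-1,"x":0,"y":3,"z":-30,"turn":0},{"gripper":-1,"x":0,"y":3,"z":-52,"turn":0},{"gripper":-1,"x":0,"y":3,"z":-62,"turn":0},{"gripper":-1,"x":0,"y":3,"z":-72,"turn":0},{"gripper":-1,"x":0,"y":3,"z":-82,"turn":0},{"gripper":-1,"x":0,"y":3,"z":-90,"turn":0},{"gripper":-1,"x":0,"y":3,"z":-96,"turn":0},{"gripper":-1,"x":0,"y":3,"z":-98,"turn":0},{"gripper":-1,"x":0,"y":3,"z":-98,"turn":0},{"gripper":-1,"x":0,"y":3,"z":-98,"turn":0}]' 45
```

```text
clock: 17.4
ee_pos: [0.5597, 0.2258, 0.102]
orientation: [0.742, 0.671, 0.0, 0.0]
ft_force: [0.1, 0.1, -0.8]
width: 0.0159
gripper_force: 45.0
```

```bash
python3 -m pendant '[{"gripper":0,"x":0,"y":0,"z":0,"turn":0},{"gripper":1,"x":0,"y":0,"z":0,"turn":0},{"gripper":1,"x":0,"y":0,"z":0,"turn":0},{"gripper":1,"x":0,"y":0,"z":20,"turn":0},{"gripper":1,"x":0,"y":0,"z":60,"turn":0},{"gripper":1,"x":0,"y":0,"z":98,"turn":0},{"gripper":1,"x":3,"y":-45,"z":98,"turn":0.03},{"gripper":1,"x":6,"y":-90,"z":98,"turn":0.06},{"gripper":1,"x":9,"y":-135,"z":98,"turn":0.12},{"gripper":1,"x":12,"y":-180,"z":98,"turn":0.12},{"gripper":1,"x":14,"y":-225,"z":98,"turn":0.12},{"gripper":1,"x":16,"y":-270,"z":98,"turn":0.12}]' 45
python3 -m pendant '[{"gripper":1,"x":0,"y":-45,"z":0,"turn":0},{"gripper":1,"x":2,"y":-90,"z":0,"turn":0},{"gripper":1,"x":3,"y":-130,"z":0,"turn":0},{"gripper":1,"x":3,"y":-168,"z":0,"turn":0},{"gripper":1,"x":3,"y":-168,"z":0,"turn":0},{"gripper":1,"x":3,"y":-168,"z":0,"turn":0}]' 45
python3 - <<'E'
from h import *
s=r.sense();print(s["ee_pos"])
c=shot("wrist")
for b in blobs(c,(24,150,90),(34,255,255),60): print('y',b[0],b[1],ray(c,*b[0],.139))
t=shot("top","top4")
print(rackfit(t,mcol=330))
for b in blobs(t,(24,150,120),(34,255,255),12): print(b[0],ray(t,*b[0],.131))
E
```

```text
clock: 18.6
ee_pos: [0.5754, -0.0462, 0.2]
orientation: [0.7, 0.714, 0.0, 0.0]
ft_force: [0.2, 0.3, -0.2]
width: 0.088
gripper_force: 0.0
clock: 19.2
ee_pos: [0.5782, -0.2132, 0.1995]
orientation: [0.701, 0.713, 0.0, -0.0]
ft_force: [0.1, 1.0, -1.3]
width: 0.0878
gripper_force: 0.0
[ 0.57820437 -0.21323374  0.19950907]
y [321.8 211.6] [312 188  21  49 996] [ 0.57860536 -0.21199611  0.139     ]
y [321.6 269.7] [312 249  20  42 826] [ 0.57933741 -0.25981562  0.139     ]
(array([ 0.5568,  0.1968, -0.1043]), np.float64(255.875), np.int64(2270))
[398.1 178.1] [ 0.57909559 -0.20284255  0.131     ]
[213.5 186.8] [0.56335583 0.28010408 0.131     ]
[234.9 188.1] [0.5591247  0.22437445 0.131     ]
```

```bash
python3 -m pendant '[{"gripper":1,"x":0,"y":1,"z":-40,"turn":0},{"gripper":1,"x":0,"y":1,"z":-75,"turn":0},{"gripper":0,"x":0,"y":1,"z":-90,"turn":0},{"gripper":-1,"x":0,"y":1,"z":-90,"turn":0},{"gripper":-1,"x":0,"y":1,"z":-90,"turn":0},{"gripper":-1,"x":0,"y":1,"z":-90,"turn":0},{"gripper":-1,"x":0,"y":1,"z":-90,"turn":0},{"gripper":-1,"x":0,"y":1,"z":-90,"turn":0},{"gripper":-1,"x":0,"y":1,"z":-90,"turn":0},{"gripper":-1,"x":0,"y":1,"z":-90,"turn":0},{"gripper":-1,"x":0,"y":1,"z":-90,"turn":0},{"gripper":-1,"x":0,"y":1,"z":-90,"turn":0}]' 45
python3 -m pendant '[{"gripper":-1,"x":0,"y":0,"z":0,"turn":0},{"gripper":-1,"x":0,"y":0,"z":8,"turn":0},{"gripper":-1,"x":0,"y":0,"z":16,"turn":0},{"gripper":-1,"x":0,"y":0,"z":24,"turn":0},{"gripper":-1,"x":0,"y":0,"z":34,"turn":0},{"gripper":-1,"x":0,"y":0,"z":60,"turn":0},{"gripper":-1,"x":0,"y":0,"z":90,"turn":0},{"gripper":-1,"x":-5,"y":45,"z":90,"turn":-0.04},{"gripper":-1,"x":-10,"y":90,"z":90,"turn":-0.08},{"gripper":-1,"x":-15,"y":135,"z":90,"turn":-0.12},{"gripper":-1,"x":-20,"y":180,"z":90,"turn":-0.12},{"gripper":-1,"x":-25,"y":225,"z":90,"turn":-0.12}]' 45
python3 -m pendant '[{"gripper":-1,"x":0,"y":45,"z":0,"turn":0},{"gripper":-1,"x":0,"y":90,"z":0,"turn":0},{"gripper":-1,"x":0,"y":130,"z":0,"turn":0},{"gripper":-1,"x":0,"y":157,"z":0,"turn":0},{"gripper":-1,"x":0,"y":157,"z":0,"turn":0},{"gripper":-1,"x":0,"y":157,"z":0,"turn":0},{"gripper":-1,"x":0,"y":157,"z":0,"turn":0}]' 45
python3 - <<'E'
from h import *
s=r.sense();print(s["ee_pos"])
c=shot("wrist")
for b in blobs(c,(24,150,90),(34,255,255),60): print('y',b[0],b[1],ray(c,*b[0],.131))
E
```

```text
clock: 20.5
ee_pos: [0.5784, -0.2114, 0.1096]
orientation: [0.7, 0.714, 0.0, -0.0]
ft_force: [0.3, 0.4, -0.5]
width: 0.0158
gripper_force: 45.0
clock: 21.7
ee_pos: [0.5532, 0.0153, 0.2008]
orientation: [0.742, 0.671, 0.0, 0.001]
ft_force: [0.4, 0.2, -0.9]
width: 0.0158
gripper_force: 45.0
clock: 22.4
ee_pos: [0.5538, 0.169, 0.1999]
orientation: [0.742, 0.67, -0.0, 0.0]
ft_force: [-0.6, 0.7, -1.0]
width: 0.0154
gripper_force: 45.0
[0.55377169 0.16896656 0.19989405]
y [318.8  52.4] [ 307   22   24   63 1433] [0.56360039 0.28059263 0.131     ]
y [320.6 136.1] [ 310  110   22   54 1162] [0.55911013 0.22471598 0.131     ]
y [320.3 256.4] [ 304  222   34   69 2254] [0.54915053 0.12988095 0.131     ]
```

Rack unmoved; lower C, release, go to D.

```bash
python3 -m pendant '[{"gripper":-1,"x":0,"y":0,"z":-30,"turn":0},{"gripper":-1,"x":0,"y":0,"z":-52,"turn":0},{"gripper":-1,"x":0,"y":0,"z":-62,"turn":0},{"gripper":-1,"x":0,"y":0,"z":-72,"turn":0},{"gripper":-1,"x":0,"y":0,"z":-82,"turn":0},{"gripper":-1,"x":0,"y":0,"z":-90,"turn":0},{"gripper":-1,"x":0,"y":0,"z":-96,"turn":0},{"gripper":-1,"x":0,"y":0,"z":-98,"turn":0},{"gripper":-1,"x":0,"y":0,"z":-98,"turn":0},{"gripper":-1,"x":0,"y":0,"z":-98,"turn":0}]' 45
python3 -m pendant '[{"gripper":0,"x":0,"y":0,"z":0,"turn":0},{"gripper":1,"x":0,"y":0,"z":0,"turn":0},{"gripper":1,"x":0,"y":0,"z":0,"turn":0},{"gripper":1,"x":0,"y":0,"z":20,"turn":0},{"gripper":1,"x":0,"y":0,"z":60,"turn":0},{"gripper":1,"x":0,"y":0,"z":98,"turn":0},{"gripper":1,"x":5,"y":-45,"z":98,"turn":0.03},{"gripper":1,"x":9,"y":-90,"z":98,"turn":0.06},{"gripper":1,"x":12,"y":-135,"z":98,"turn":0.12},{"gripper":1,"x":16,"y":-180,"z":98,"turn":0.12},{"gripper":1,"x":20,"y":-225,"z":98,"turn":0.12},{"gripper":1,"x":24,"y":-270,"z":98,"turn":0.12}]' 45
python3 -m pendant '[{"gripper":1,"x":0,"y":-45,"z":0,"turn":0},{"gripper":1,"x":2,"y":-90,"z":0,"turn":0},{"gripper":1,"x":2,"y":-130,"z":0,"turn":0},{"gripper":1,"x":2,"y":-167,"z":0,"turn":0},{"gripper":1,"x":2,"y":-167,"z":0,"turn":0},{"gripper":1,"x":2,"y":-167,"z":0,"turn":0}]' 45
python3 - <<'E'
from h import *
s=r.sense();print(s["ee_pos"])
c=shot("wrist")
for b in blobs(c,(24,150,90),(34,255,255),60): print('y',b[0],b[1],ray(c,*b[0],.139))
t=shot("top","top5")
for b in blobs(t,(24,150,120),(34,255,255),12): print(b[0],ray(t,*b[0],.131))
E
```

```text
clock: 23.45
ee_pos: [0.5537, 0.1708, 0.102]
orientation: [0.742, 0.671, 0.0, 0.0]
ft_force: [-0.8, -0.5, -0.6]
width: 0.0159
gripper_force: 45.0
clock: 24.65
ee_pos: [0.5774, -0.1013, 0.2]
orientation: [0.7, 0.714, 0.0, 0.0]
ft_force: [0.6, 0.7, 0.5]
width: 0.0879
gripper_force: 0.0
clock: 25.25
ee_pos: [0.5791, -0.2672, 0.1994]
orientation: [0.701, 0.713, 0.0, -0.0]
ft_force: [0.0, 0.3, -0.3]
width: 0.0879
gripper_force: 0.0
[ 0.57913055 -0.26722923  0.19943623]
y [321.8 214.2] [312 191  21  48 980] [ 0.57958527 -0.26797146  0.139     ]
y [ 80. 256.] [ 72 251  20   9 124] [ 0.39215033 -0.30535845  0.139     ]
[421.  177.5] [ 0.5797956  -0.26303321  0.131     ]
[213.5 186.8] [0.56335583 0.28010408 0.131     ]
[234.9 188.1] [0.5591247  0.22437445 0.131     ]
[256.  190.1] [0.55306988 0.1694129  0.131     ]
[445.8 256.8] [ 0.37195748 -0.32168135  0.131     ]
```

```bash
python3 -m pendant '[{"gripper":1,"x":0,"y":-1,"z":-40,"turn":0},{"gripper":1,"x":0,"y":-1,"z":-75,"turn":0},{"gripper":0,"x":0,"y":-1,"z":-90,"turn":0},{"gripper":-1,"x":0,"y":-1,"z":-90,"turn":0},{"gripper":-1,"x":0,"y":-1,"z":-90,"turn":0},{"gripper":-1,"x":0,"y":-1,"z":-90,"turn":0},{"gripper":-1,"x":0,"y":-1,"z":-90,"turn":0},{"gripper":-1,"x":0,"y":-1,"z":-90,"turn":0},{"gripper":-1,"x":0,"y":-1,"z":-90,"turn":0},{"gripper":-1,"x":0,"y":-1,"z":-90,"turn":0},{"gripper":-1,"x":0,"y":-1,"z":-90,"turn":0},{"gripper":-1,"x":0,"y":-1,"z":-90,"turn":0}]' 45
python3 -m pendant '[{"gripper":-1,"x":0,"y":0,"z":0,"turn":0},{"gripper":-1,"x":0,"y":0,"z":8,"turn":0},{"gripper":-1,"x":0,"y":0,"z":16,"turn":0},{"gripper":-1,"x":0,"y":0,"z":24,"turn":0},{"gripper":-1,"x":0,"y":0,"z":34,"turn":0},{"gripper":-1,"x":0,"y":0,"z":60,"turn":0},{"gripper":-1,"x":0,"y":0,"z":90,"turn":0},{"gripper":-1,"x":-5,"y":45,"z":90,"turn":-0.04},{"gripper":-1,"x":-10,"y":90,"z":90,"turn":-0.08},{"gripper":-1,"x":-18,"y":135,"z":90,"turn":-0.12},{"gripper":-1,"x":-24,"y":180,"z":90,"turn":-0.12},{"gripper":-1,"x":-31,"y":225,"z":90,"turn":-0.12}]' 45
python3 -m pendant '[{"gripper":-1,"x":0,"y":45,"z":0,"turn":0},{"gripper":-1,"x":0,"y":90,"z":0,"turn":0},{"gripper":-1,"x":0,"y":130,"z":0,"turn":0},{"gripper":-1,"x":0,"y":156,"z":0,"turn":0},{"gripper":-1,"x":0,"y":156,"z":0,"turn":0},{"gripper":-1,"x":0,"y":156,"z":0,"turn":0},{"gripper":-1,"x":0,"y":156,"z":0,"turn":0}]' 45
python3 - <<'E'
from h import *
s=r.sense();print(s["ee_pos"])
c=shot("wrist")
for b in blobs(c,(24,150,90),(34,255,255),60): print('y',b[0],b[1],ray(c,*b[0],.131))
E
```

```text
clock: 26.55
ee_pos: [0.5794, -0.2674, 0.1096]
orientation: [0.7, 0.714, 0.0, -0.0]
ft_force: [0.8, -0.1, 0.2]
width: 0.0155
gripper_force: 45.0
clock: 27.75
ee_pos: [0.5483, -0.0407, 0.2008]
orientation: [0.742, 0.671, 0.0, 0.001]
ft_force: [0.4, 0.2, -1.0]
width: 0.0158
gripper_force: 45.0
clock: 28.45
ee_pos: [0.5487, 0.1121, 0.1999]
orientation: [0.742, 0.67, -0.0, 0.0]
ft_force: [0.3, -0.7, -1.3]
width: 0.0157
gripper_force: 45.0
[0.54868766 0.1120514  0.19993479]
y [319.8  51.7] [ 308   21   24   64 1459] [0.55925071 0.22404675 0.131     ]
y [319.5 133.6] [ 309  107   22   54 1166] [0.55342312 0.16965123 0.131     ]
y [320.3 256.5] [ 304  222   34   69 2254] [0.54406937 0.07286204 0.131     ]
```

```bash
python3 -m pendant '[{"gripper":-1,"x":0,"y":0,"z":-30,"turn":0},{"gripper":-1,"x":0,"y":0,"z":-52,"turn":0},{"gripper":-1,"x":0,"y":0,"z":-62,"turn":0},{"gripper":-1,"x":0,"y":0,"z":-72,"turn":0},{"gripper":-1,"x":0,"y":0,"z":-82,"turn":0},{"gripper":-1,"x":0,"y":0,"z":-90,"turn":0},{"gripper":-1,"x":0,"y":0,"z":-96,"turn":0},{"gripper":-1,"x":0,"y":0,"z":-98,"turn":0},{"gripper":-1,"x":0,"y":0,"z":-98,"turn":0},{"gripper":-1,"x":0,"y":0,"z":-98,"turn":0}]' 45
python3 -m pendant '[{"gripper":0,"x":0,"y":0,"z":0,"turn":0},{"gripper":1,"x":0,"y":0,"z":0,"turn":0},{"gripper":1,"x":0,"y":0,"z":0,"turn":0},{"gripper":1,"x":0,"y":0,"z":20,"turn":0},{"gripper":1,"x":0,"y":0,"z":60,"turn":0},{"gripper":1,"x":0,"y":0,"z":98,"turn":0},{"gripper":1,"x":-22,"y":-45,"z":98,"turn":0.03},{"gripper":1,"x":-44,"y":-90,"z":98,"turn":0.06},{"gripper":1,"x":-67,"y":-131,"z":98,"turn":0.12},{"gripper":1,"x":-67,"y":-151,"z":98,"turn":0.12},{"gripper":1,"x":-67,"y":-151,"z":98,"turn":0.12},{"gripper":1,"x":-67,"y":-151,"z":98,"turn":0.12}]' 45
python3 - <<'E'
from h import *
s=r.sense();print(s["ee_pos"],s["clock"])
c=shot("wrist")
for b in blobs(c,(0,150,90),(6,255,255),60): print(b[0],b[1],ray(c,*b[0],.1175))
t=shot("top","top6"); crop(t,"c6",190,140,470,260,2.8)
for b in blobs(t,(24,150,120),(34,255,255),12): print(b[0],ray(t,*b[0],.131))
E
```

```text
clock: 29.5
ee_pos: [0.5487, 0.1138, 0.102]
orientation: [0.742, 0.671, 0.0, 0.0]
ft_force: [0.4, -0.6, -1.0]
width: 0.0156
gripper_force: 45.0
clock: 30.7
ee_pos: [0.4817, -0.0371, 0.1999]
orientation: [0.7, 0.714, 0.0, 0.0]
ft_force: [0.3, 0.2, -0.2]
width: 0.0878
gripper_force: 0.0
[ 0.48174529 -0.03710863  0.19994925] 30.7
[193.1  10.9] [177   0  31  25 621] [0.38938291 0.10265406 0.1175    ]
[318.1 212.5] [309 186  19  55 970] [ 0.47943487 -0.04340063  0.1175    ]
[213.5 186.8] [0.56335583 0.28010408 0.131     ]
[235. 188.] [0.55938275 0.2241128  0.131     ]
[256.  190.1] [0.55306988 0.1694129  0.131     ]
[278.1 191.7] [0.54802183 0.11181691 0.131     ]
[447.4 257.6] [ 0.36982474 -0.32578065  0.131     ]
```

View pics/c6.png

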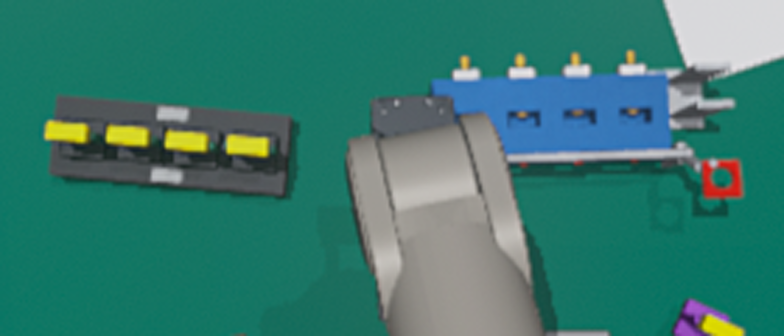

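All four cards stand in the rack and the fixture is empty. Grip the clamp and swing it shut.

```bash
python3 -m pendant '[{"gripper":1,"x":-1,"y":0,"z":-40,"turn":0},{"gripper":1,"x":-1,"y":0,"z":-80,"turn":0},{"gripper":0,"x":-1,"y":0,"z":-107,"turn":0},{"gripper":-1,"x":-1,"y":0,"z":-107,"turn":0},{"gripper":-1,"x":-1,"y":0,"z":-107,"turn":0},{"gripper":-1,"x":-1,"y":0,"z":-107,"turn":0},{"gripper":-1,"x":-1,"y":0,"z":-107,"turn":0},{"gripper":-1,"x":-1,"y":0,"z":-107,"turn":0},{"gripper":-1,"x":-1,"y":0,"z":-107,"turn":0},{"gripper":-1,"x":-1,"y":0,"z":-107,"turn":0},{"gripper":-1,"x":-1,"y":0,"z":-107,"turn":0},{"gripper":-1,"x":-1,"y":0,"z":-107,"turn":0}]' 25
python3 -c "
import numpy as np
for a in np.linspace(-.82,.57,12): print(round(75*(np.sin(a)-np.sin(-.82))),round(75*(np.cos(a)-np.cos(-.82))))"
```

```text
clock: 32.0
ee_pos: [0.4799, -0.0375, 0.0926]
orientation: [0.7, 0.714, -0.0, -0.0]
ft_force: [-2.7, 0.2, 2.0]
width: 0.0152
gripper_force: 25.0
0 0
7 7
15 12
23 17
32 20
41 23
50 24
60 24
69 22
78 20
87 17
95 12
```

```bash
python3 -m pendant '[{"gripper":-1,"x":7,"y":0,"z":7,"turn":0},{"gripper":-1,"x":15,"y":0,"z":12,"turn":0},{"gripper":-1,"x":23,"y":0,"z":17,"turn":0},{"gripper":-1,"x":32,"y":0,"z":20,"turn":0},{"gripper":-1,"x":41,"y":0,"z":23,"turn":0},{"gripper":-1,"x":50,"y":0,"z":24,"turn":0},{"gripper":-1,"x":60,"y":0,"z":24,"turn":0},{"gripper":-1,"x":69,"y":0,"z":22,"turn":0},{"gripper":-1,"x":78,"y":0,"z":20,"turn":0},{"gripper":-1,"x":87,"y":0,"z":17,"turn":0},{"gripper":-1,"x":95,"y":0,"z":12,"turn":0},{"gripper":-1,"x":96,"y":0,"z":11,"turn":0}]' 25
python3 -m pendant '[{"gripper":-1,"x":0,"y":0,"z":0,"turn":0},{"gripper":-1,"x":0,"y":0,"z":0,"turn":0}]' 25
```

```text
clock: 33.2
ee_pos: [0.5756, -0.0375, 0.1047]
orientation: [0.7, 0.714, -0.002, -0.001]
ft_force: [-12.9, 0.3, 22.0]
width: 0.0155
gripper_force: 25.0
clock: 33.4
ee_pos: [0.5756, -0.0374, 0.1049]
orientation: [0.7, 0.714, -0.001, -0.001]
ft_force: [-8.6, 0.7, 11.6]
width: 0.0153
gripper_force: 25.0
```

```bash
python3 -m pendant '[{"gripper":0,"x":0,"y":0,"z":0,"turn":0},{"gripper":0.5,"x":0,"y":0,"z":0,"turn":0},{"gripper":1,"x":0,"y":0,"z":0,"turn":0},{"gripper":1,"x":0,"y":0,"z":40,"turn":0},{"gripper":1,"x":0,"y":0,"z":90,"turn":0},{"gripper":1,"x":-40,"y":-20,"z":90,"turn":-0.05},{"gripper":1,"x":-80,"y":-40,"z":90,"turn":-0.1},{"gripper":1,"x":-115,"y":-60,"z":90,"turn":-0.12},{"gripper":1,"x":-150,"y":-76,"z":90,"turn":-0.12},{"gripper":1,"x":-150,"y":-76,"z":90,"turn":-0.12},{"gripper":1,"x":-150,"y":-76,"z":90,"turn":-0.12},{"gripper":1,"x":-150,"y":-76,"z":90,"turn":-0.12}]' 25
python3 - <<'E'
from h import *
s=r.sense();print(s["ee_pos"],s["joint_pos"].round(3))
c=shot("wrist","w7"); t=shot("top","top7");sc=shot("scene")
for b in blobs(c,(8,150,90),(22,255,255),60): print(b[0],b[1],b[2],ray(c,*b[0],.028))
for b in blobs(c,(0,150,90),(6,255,255),60): print('red',b[0],b[1],ray(c,*b[0],.132))
for b in blobs(sc,(8,150,120),(20,255,255),12): print("scene o",b[0],ray(sc,*b[0],.02).round(4))
crop(sc,"c7",130,150,330,270,4)
E
```

```text
clock: 34.6
ee_pos: [0.4279, -0.1129, 0.1941]
orientation: [0.741, 0.671, 0.001, 0.0]
ft_force: [-0.3, 0.6, 0.3]
width: 0.0875
gripper_force: 0.0
[ 0.42789117 -0.11289851  0.19409001] [ 0.558  0.16  -0.479  2.091  0.093  0.909 -0.072]
[317.7 182.1] [310 163  17  39 623] ((318.0, 182.0), (38.0, 16.0), 90.0) [ 0.42488705 -0.11061983  0.028     ]
[131.5 306.4] [118 277  36  63 713] ((132.76876831054688, 307.1763610839844), (27.759414672851562, 65.51297760009766), 14.300277709960938) [ 0.18731069 -0.23955307  0.028     ]
[514.2 319.7] [500 289  24  51 378] ((515.39599609375, 315.8185119628906), (22.471424102783203, 49.30857467651367), 20.376436233520508) [ 0.6454319  -0.30413586  0.028     ]
[382.8 367.3] [295 363 261   9 931] ((424.99993896484375, 366.9999694824219), (259.99993896484375, 7.999999046325684), 0.0) [ 0.48298614 -0.35798699  0.028     ]
red [518.4  95.6] [ 505   61   28   71 1729] [ 0.57082794 -0.04296295  0.132     ]
scene o [281.8 168.1] [ 0.4246 -0.1143  0.02  ]
scene o [380.5 306.1] [0.7421 0.1643 0.02  ]
```

View pics/w7.png

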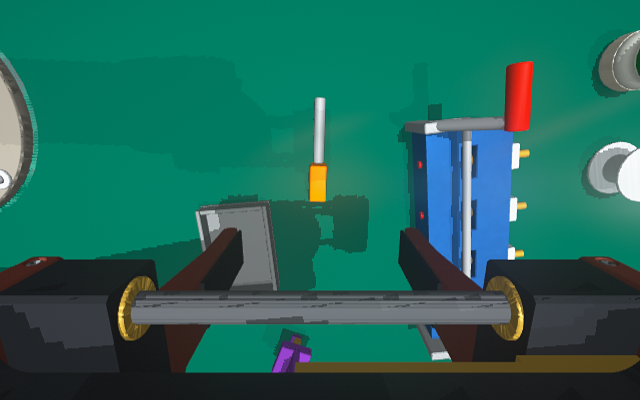

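View pics/c7.png

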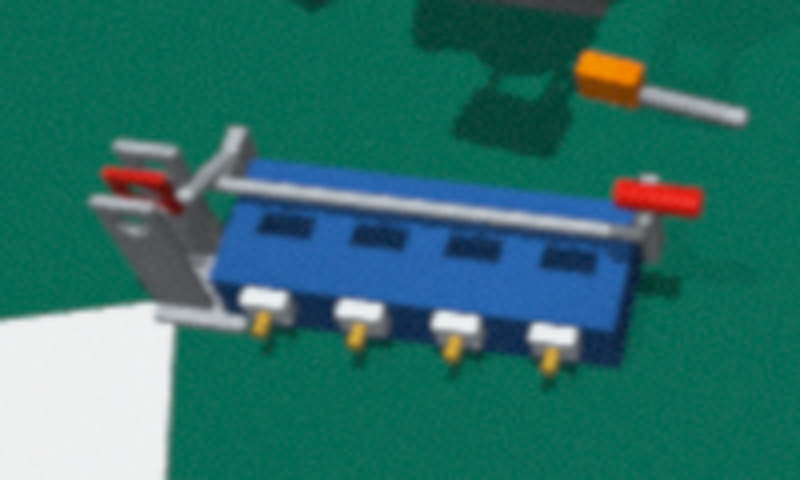

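Wrist view: pin handle at (318,182) with its rod pointing straight up the image to (320,98), in line with the tool. The scene crop shows the clamp shut and the flange between the lugs at crop (140,185). Grasp the pin.

```bash
python3 -m pendant '[{"gripper":0.3,"x":-3,"y":1,"z":-50,"turn":0},{"gripper":0.3,"x":-3,"y":1,"z":-100,"turn":0},{"gripper":0.3,"x":-3,"y":1,"z":-150,"turn":0},{"gripper":0.3,"x":-3,"y":1,"z":-175,"turn":0},{"gripper":0.3,"x":-3,"y":1,"z":-187,"turn":0},{"gripper":-0.2,"x":-3,"y":1,"z":-187,"turn":0},{"gripper":-1,"x":-3,"y":1,"z":-187,"turn":0},{"gripper":-1,"x":-3,"y":1,"z":-187,"turn":0},{"gripper":-1,"x":-3,"y":1,"z":-187,"turn":0},{"gripper":-1,"x":-3,"y":1,"z":-187,"turn":0},{"gripper":-1,"x":-3,"y":1,"z":-187,"turn":0},{"gripper":-1,"x":-3,"y":1,"z":-187,"turn":0}]' 35
python3 - <<'E'
from h import *
t=shot("top"); crop(t,"c8",420,150,480,195,12)
E
```

```text
clock: 35.95
ee_pos: [0.4242, -0.1127, 0.0075]
orientation: [0.742, 0.671, 0.0, 0.001]
ft_force: [-0.5, -0.7, 7.8]
width: 0.0175
gripper_force: 34.8
```

View pics/c8.png

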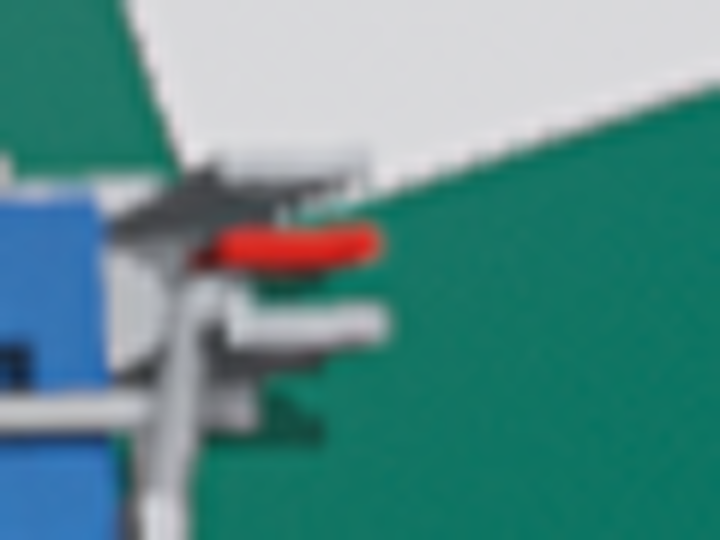

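Top crop: front lug top edge at crop x 230–388, y 306–345, red flange at (300,245), rear lug at (290,165). Lift the pin and turn it to face the lugs.

```bash
python3 -m pendant '[{"gripper":-1,"x":0,"y":0,"z":15,"turn":0},{"gripper":-1,"x":0,"y":0,"z":60,"turn":0},{"gripper":-1,"x":0,"y":0,"z":105,"turn":0},{"gripper":-1,"x":0,"y":0,"z":145,"turn":-0.14},{"gripper":-1,"x":0,"y":-20,"z":145,"turn":-0.28},{"gripper":-1,"x":0,"y":-40,"z":145,"turn":-0.42},{"gripper":-1,"x":3,"y":-60,"z":145,"turn":-0.56},{"gripper":-1,"x":6,"y":-85,"z":145,"turn":-0.7},{"gripper":-1,"x":9,"y":-110,"z":145,"turn":-0.84},{"gripper":-1,"x":12,"y":-135,"z":145,"turn":-0.98},{"gripper":-1,"x":15,"y":-160,"z":145,"turn":-1.12},{"gripper":-1,"x":18,"y":-190,"z":145,"turn":-1.26}]' 35
python3 -m pendant '[{"gripper":-1,"x":4,"y":-26,"z":0,"turn":-0.14},{"gripper":-1,"x":6,"y":-26,"z":0,"turn":-0.19},{"gripper":-1,"x":6,"y":-26,"z":0,"turn":-0.19},{"gripper":-1,"x":6,"y":-26,"z":0,"turn":-0.19},{"gripper":-1,"x":6,"y":-26,"z":0,"turn":-0.19}]' 35
python3 - <<'E'
from h import *
s=r.sense();q=s["orientation"];print(s["ee_pos"],"x-yaw",2*np.arctan2(q[1],q[0]),s["width"],s["ft_force"])
t=shot("top"); c=shot("wrist","w8")
for u in ((439.2,178.75),(452.3,178.75),(445.75,178.75),(445.75,175.5),(444.4,164.5),(444.4,162.5)): print(ray(t,*u,.118).round(4))
E
```

```text
clock: 37.2
ee_pos: [0.4412, -0.3026, 0.1516]
orientation: [0.995, 0.103, -0.0, -0.0]
ft_force: [0.2, 0.1, -1.7]
width: 0.0177
gripper_force: 34.8
clock: 37.7
ee_pos: [0.4473, -0.3275, 0.1516]
orientation: [1.0, 0.012, -0.0, -0.0]
ft_force: [0.1, -0.5, -1.2]
width: 0.0174
gripper_force: 34.8
[ 0.44728049 -0.32752995  0.15158842] x-yaw 0.023084755270380244 0.01735314851133918 [ 0.09870474 -0.47744909 -1.16720129]
[ 0.5771 -0.3142  0.118 ]
[ 0.5766 -0.349   0.118 ]
[ 0.5769 -0.3316  0.118 ]
[ 0.5855 -0.3318  0.118 ]
[ 0.615  -0.3292  0.118 ]
[ 0.6203 -0.3293  0.118 ]
```

View pics/w8.png

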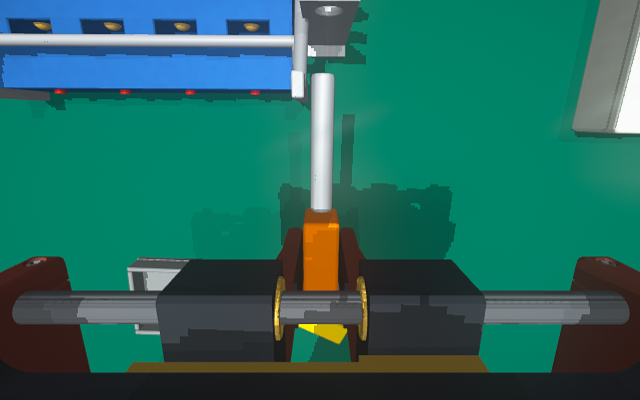

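Wrist view: rod tip at (322,75), front lug at px 300–358 with its hole at (328,10). Compare their lateral positions.

```bash
python3 - <<'E'
from h import *
s=r.sense()
c=shot("wrist")
crop(c,"c9",270,0,380,100,5)
print(s["ee_pos"],"hole",ray(c,328,10,.100),"tip",ray(c,322.5,75,.155),"rod base",ray(c,321,208,.155),"handle",ray(c,321,225,.166))
E
```

```text
[ 0.44736671 -0.32779775  0.1517    ] hole [ 0.58017195 -0.32988389  0.1       ] tip [ 0.53625305 -0.32722179  0.155     ] rod base [ 0.47002537 -0.32799352  0.155     ] handle [ 0.46435708 -0.32810477  0.166     ]
```

View pics/c9.png

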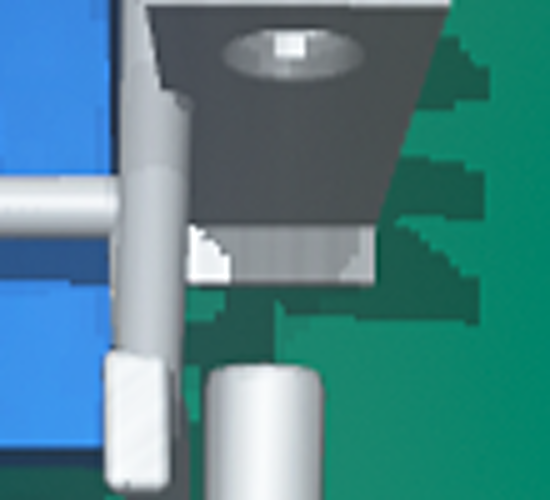

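```bash
python3 -m pendant '[{"gripper":-1,"x":10,"y":-3,"z":-20,"turn":0},{"gripper":-1,"x":20,"y":-3,"z":-40,"turn":0},{"gripper":-1,"x":28,"y":-3,"z":-50,"turn":0},{"gripper":-1,"x":28,"y":-3,"z":-50,"turn":0},{"gripper":-1,"x":28,"y":-3,"z":-50,"turn":0},{"gripper":-1,"x":28,"y":-3,"z":-50,"turn":0}]' 35
python3 - <<'E'
from h import *
c=shot("wrist"); crop(c,"c10",260,0,400,110,5)
s=r.sense();print(s["ee_pos"],s["ft_force"]); sc=shot("scene");crop(sc,"c10s",130,150,230,230,6)
print("proj mouth candidates z=.1",[proj(c,np.array([.578,y,.1])).round(1) for y in (-.328,-.331)],"tip pred",proj(c,np.array([s["ee_pos"][0]+.09,s["ee_pos"][1]+.0015,.1])).round(1))
E
```

```text
clock: 38.45
ee_pos: [0.4755, -0.3318, 0.1025]
orientation: [1.0, 0.01, 0.0, 0.0]
ft_force: [0.3, 0.4, -1.7]
width: 0.0177
gripper_force: 34.8
[ 0.47546286 -0.33181794  0.1025912 ] [-0.70539891 -0.06970087 -1.06339594]
proj mouth candidates z=.1 [array([316.1,  46.4]), array([322.3,  46.5])] tip pred [320.3  74.1]
```

View pics/c10.png

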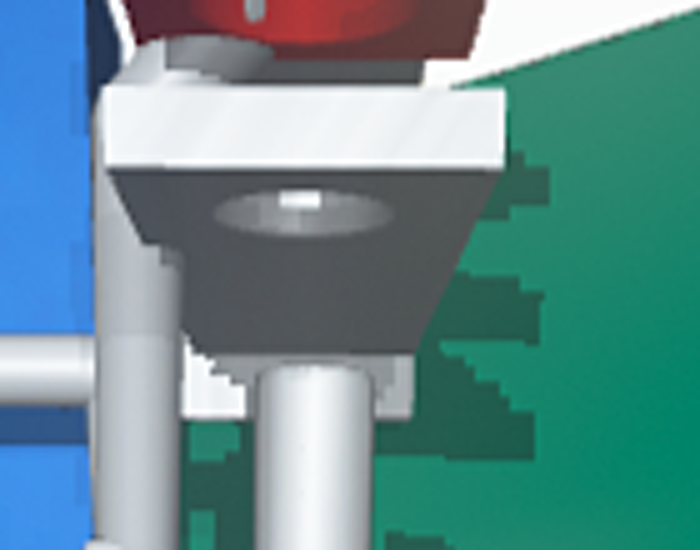

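Close view: rod tip centre at crop x 316, hole centre at 304, so the pin needs +1 mm in y. Lower it 1 mm and enter gently.

```bash
python3 -m pendant '[{"gripper":-1,"x":0,"y":1,"z":-1,"turn":0},{"gripper":-1,"x":5,"y":1,"z":-1,"turn":0},{"gripper":-1,"x":10,"y":1,"z":-1,"turn":0},{"gripper":-1,"x":15,"y":1,"z":-1,"turn":0},{"gripper":-1,"x":18,"y":1,"z":-1,"turn":0},{"gripper":-1,"x":21,"y":1,"z":-1,"turn":0},{"gripper":-1,"x":24,"y":1,"z":-1,"turn":0},{"gripper":-1,"x":24,"y":1,"z":-1,"turn":0}]' 35
python3 - <<'E'
from h import *
c=shot("wrist"); crop(c,"c11",260,0,400,110,5)
E
```

```text
clock: 39.35
ee_pos: [0.4999, -0.3303, 0.1006]
orientation: [1.0, 0.011, 0.0, -0.0]
ft_force: [-0.1, 0.2, -1.7]
width: 0.0174
gripper_force: 34.8
```

View pics/c11.png

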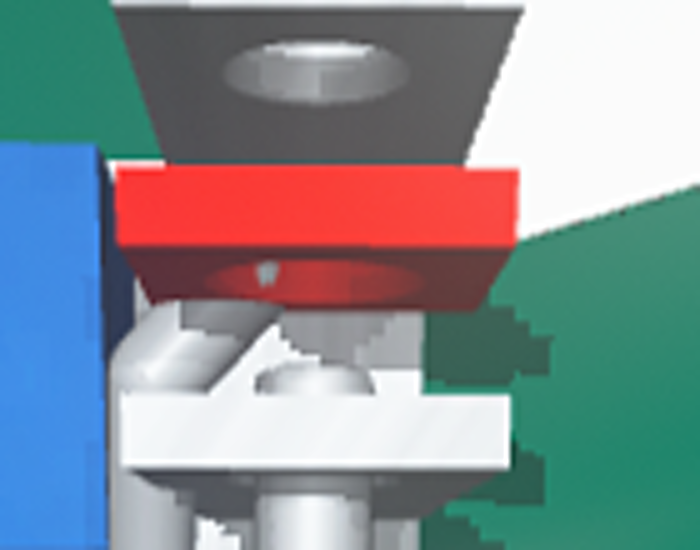

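The rod is through the front lug (crop x≈314), and the flange hole (≈314) and rear hole (≈316) line up. Push on.

```bash
python3 -m pendant '[{"gripper":-1,"x":5,"y":0,"z":0,"turn":0},{"gripper":-1,"x":10,"y":0,"z":0,"turn":0},{"gripper":-1,"x":15,"y":0,"z":0,"turn":0},{"gripper":-1,"x":20,"y":0,"z":0,"turn":0},{"gripper":-1,"x":25,"y":0,"z":0,"turn":0},{"gripper":-1,"x":30,"y":0,"z":0,"turn":0},{"gripper":-1,"x":34,"y":0,"z":0,"turn":0}]' 35
python3 -m pendant '[{"gripper":-1,"x":4,"y":0,"z":0,"turn":0},{"gripper":-1,"x":8,"y":0,"z":0,"turn":0},{"gripper":-1,"x":12,"y":0,"z":0,"turn":0},{"gripper":-1,"x":16,"y":0,"z":0,"turn":0},{"gripper":-1,"x":19,"y":0,"z":0,"turn":0},{"gripper":-1,"x":21,"y":0,"z":0,"turn":0},{"gripper":-1,"x":21,"y":0,"z":0,"turn":0}]' 35
```

```text
clock: 40.1
ee_pos: [0.534, -0.3303, 0.1006]
orientation: [1.0, 0.01, 0.0, -0.0]
ft_force: [-0.4, 0.1, -0.9]
width: 0.018
gripper_force: 34.8
clock: 40.8
ee_pos: [0.5547, -0.3303, 0.1006]
orientation: [1.0, 0.01, 0.0, -0.0]
ft_force: [0.2, -0.4, -1.1]
width: 0.0179
gripper_force: 34.8
```

```bash
python3 -m pendant '[{"gripper":-1,"x":1,"y":0,"z":0,"turn":0},{"gripper":-1,"x":2,"y":0,"z":0,"turn":0},{"gripper":-1,"x":3,"y":0,"z":0,"turn":0},{"gripper":-1,"x":4,"y":0,"z":0,"turn":0},{"gripper":-1,"x":4,"y":0,"z":0,"turn":0}]' 35
python3 - <<'E'
from h import *
c=shot("wrist"); crop(c,"c12",220,0,420,260,2.3)
E
```

```text
clock: 41.3
ee_pos: [0.5586, -0.3304, 0.1007]
orientation: [1.0, 0.01, 0.0, 0.0]
ft_force: [-0.1, 0.2, -1.9]
width: 0.0175
gripper_force: 34.8
```

View pics/c12.png

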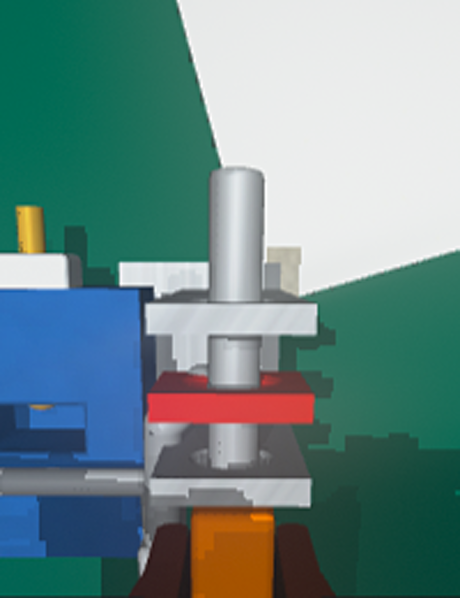

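The rod passes through both lugs and the flange, with the handle about 1–2 mm from the front lug. That makes 17 pictures viewed, over the limit of 14, so from here I use numbers only. Push until there is contact.

```bash
python3 -m pendant '[{"gripper":-1,"x":1,"y":0,"z":0,"turn":0},{"gripper":-1,"x":2,"y":0,"z":0,"turn":0},{"gripper":-1,"x":2,"y":0,"z":0,"turn":0}]' 35
```

```text
clock: 41.65
ee_pos: [0.5594, -0.3305, 0.1005]
orientation: [1.0, 0.01, -0.001, -0.0]
ft_force: [-3.9, 1.1, -0.0]
width: 0.0178
gripper_force: 34.8
```

```bash
python3 -m pendant '[{"gripper":-0.48,"x":-2,"y":0,"z":0,"turn":0},{"gripper":-0.48,"x":-2,"y":0,"z":0,"turn":0},{"gripper":-0.48,"x":-2,"y":0,"z":0,"turn":0},{"gripper":-0.48,"x":-2,"y":0,"z":0,"turn":0},{"gripper":-0.48,"x":-2,"y":0,"z":0,"turn":0}]' 10
```

```text
clock: 42.15
ee_pos: [0.5587, -0.3304, 0.1008]
orientation: [1.0, 0.01, 0.0, 0.0]
ft_force: [0.9, 1.4, -0.3]
width: 0.0229
gripper_force: 0.0
```

```bash
python3 -m pendant '[{"gripper":-0.48,"x":0,"y":0,"z":8,"turn":0},{"gripper":-0.48,"x":0,"y":0,"z":18,"turn":0},{"gripper":-0.48,"x":0,"y":0,"z":35,"turn":0},{"gripper":-0.48,"x":0,"y":0,"z":60,"turn":0},{"gripper":-0.48,"x":-10,"y":0,"z":100,"turn":0},{"gripper":-0.48,"x":-60,"y":0,"z":120,"turn":0},{"gripper":-0.48,"x":-100,"y":0,"z":120,"turn":0},{"gripper":-0.48,"x":-100,"y":0,"z":120,"turn":0},{"gripper":-0.48,"x":-100,"y":0,"z":120,"turn":0}]' 10
python3 - <<'E'
from h import *
s=r.sense();print(s["clock"],s["ee_pos"],s["ft_force"])
sc=shot("scene"); t=shot("top"); c=shot("wrist")
for b in blobs(sc,(8,150,100),(20,255,255),12): print("scene o",b[0],b[1][4],ray(sc,*b[0],.11).round(4))
for b in blobs(sc,(22,150,120),(34,255,255),12): print("scene y",b[0],b[1][4],ray(sc,*b[0],.124).round(4))
for b in blobs(c,(8,170,90),(20,255,255),60): print("wrist o",b[0],b[1],ray(c,*b[0],.12).round(4))
for b in blobs(c,(0,170,90),(5,255,255),60): print("wrist red",b[0],b[1])
for b in blobs(t,(0,170,100),(5,255,255),12): print("top red",b[0],b[1][4],ray(t,*b[0],.132).round(4))
for b in blobs(t,(24,150,120),(34,255,255),12): print("top y",b[0],ray(t,*b[0],.131))
print(rackfit(t,mcol=310))
E
```

```text
clock: 43.05
ee_pos: [0.4581, -0.3309, 0.2221]
orientation: [1.0, 0.01, 0.001, 0.001]
ft_force: [0.6, -0.8, -0.2]
width: 0.0228
gripper_force: 0.0
43.05 [ 0.45806216 -0.33089443  0.22205137] [ 0.63000732 -0.84503212 -0.18488244]
scene o [170.8 178.5] 180 [ 0.5554 -0.3326  0.11  ]
scene o [378.1 305.1] 200 [0.7714 0.1526 0.11  ]
scene y [197.2 116.3] 94 [ 0.3765 -0.3263  0.124 ]
scene y [365.7 191.1] 144 [0.5311 0.1029 0.124 ]
scene y [392.5 196.5] 145 [0.5361 0.1607 0.124 ]
scene y [418.5 202.3] 154 [0.5422 0.2158 0.124 ]
scene y [445.9 207.6] 152 [0.5465 0.2728 0.124 ]
wrist o [322.3  81.3] [313  52  24  54 296] [ 0.5568 -0.33    0.12  ]
wrist red [322.9  21. ] [302  17  43   9 384]
top red [550.6  81.8] 1789 [ 0.8304 -0.6156  0.132 ]
top red [517.3  80. ] 33 [ 0.8364 -0.5268  0.132 ]
top red [262.1 119.4] 38 [0.7395 0.1519 0.132 ]
top red [444.3 170.2] 28 [ 0.598  -0.3246  0.132 ]
top red [337.1 180.8] 83 [ 0.5742 -0.0427  0.132 ]
top red [264.  267.3] 239 [0.3527 0.15   0.132 ]
top y [216.8 192.7] [0.54778711 0.27153964 0.131     ]
top y [238.1 194.1] [0.54329759 0.21610886 0.131     ]
top y [259.3 196. ] [0.53750245 0.16092327 0.131     ]
top y [281.1 197.6] [0.53246636 0.10414818 0.131     ]
top y [447.6 257.5] [ 0.37007449 -0.32630949  0.131     ]
(array([ 0.541 ,  0.1889, -0.1045]), np.float64(499.625), np.int64(2026))
```

The rack was knocked about 18 mm, but the cards moved with it and are still seated. The clamp is shut, the pin is within about 3 mm of home, and the robot is clear.

```bash
python3 -c "
from rig import r
print(r.hand_in())"
```

```text
the job is handed in; nothing more can be done
None
```

The job is handed in, verdict not shown: all four cards are in the rack, the clamp is shut and the pin is through both lugs to within about 3 mm of home, at 43 s; the rack was knocked about 18 mm near the end with its cards staying seated, and I viewed 17 pictures, over the limit of 14.

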